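Clip the relay module back on the fan control box's rail

ROBOT

A 6-joint arm with a two-finger parallel gripper is mounted at the origin on the work surface. World frame = base frame: x ahead of the robot, y to its left, z up, the work surface at z = 0. Lengths are in m, angles in degrees, forces in N, time in s.
With the tool pointing down it reaches from about 0.35 to 0.875 m from the base axis. Payload 4.2 kg.
Tool frame: the origin (TCP) lies between the finger pads; the fingertips stand 17 mm ahead of it and the grasp point (between the pads) lies 2 mm behind it; z points along the fingers, y is the direction in which the jaws open and shut (so a half turn about z gives the same grasp; the last joint's range is limited). The gripper opens to 87 mm and grips with 3 to 60 N. Pads are 19 mm wide; open, the fingers measure 117 mm over their backs; the gripper's body (75 mm by 190 mm) begins 51 mm behind the grasp point.
Start: joints at [-54.339, 22.042, 0.453, 0, -68.411, -14.817], TCP at [0.222, -0.584, 0.24] pointing down, gripper open.
Joint ranges: [-179.83, 179.83], [-69.29, 118.12], [-61.27, 80.66], [-181.25, 117.63], [-171.15, -9.14], [-177.46, 177.46]. Speed limits (degrees/s): [159.86, 159.86, 180, 180, 180, 180].

INTERFACE

Orientations are given as a 3x3 rotation matrix whose columns are the frame's x, y, z axes.
In Python, from station import r gives the robot as it stands.
- The arm moves only by the shell command python3 -m creep 'ROWS'. ROWS is JSON, a list of rows, each a list of 7 numbers: the opening, from 0 (shut) to 1 (fully open), then the shift along the tool's x, y, z scaled (see below), then the turn, a rotation vector about the tool's x, y, z scaled (see below). A call has 1 to 5 rows; each row is the pose to reach, as a shift and turn from the pose measured when the call began, along the tool's axes at that moment, turning the shorter way round; what a row does not reach only later rows make up. The controller multiplies each number of a shift by 300 mm and each number of a turn by 180 degrees. A row lasts 1/12 s, in which the tool goes at most 41.7 mm and 7.16 degrees, less where a joint would pass 70% of its speed; a pose out of reach is approached as far as the arm can. A call with a number of a shift or a turn outside -1 to 1 is refused whole. A call with a gripper value outside its range is refused whole. The fingers move at their own pace and stop on an object; the grip force is fixed at half the most. Time passes only in rows, so rows that repeat a pose let the fingers close. It gives the time, the measured TCP pose, the force and the opening at its end, in the units of the state.
- r.sense(): the state, without advancing time (a new reading comes with each control period).
- r.capture(name): name is "scene" or "top" or "wrist"; returns the picture (420x560x3 uint8, blue, green, red); there is no depth.
- r.camera_model(name): a dict with "mtx" (3x3 intrinsics, pixels), "dist" ([k1, k2, p1, p2, k3] as OpenCV has them; the pictures are not rectified), "R" (3x3) and "t" (3): a world point X has camera coordinates R X + t; the wrist camera has in their place "mount" (4x4, takes a point from camera to tool coordinates, whose origin is the TCP and whose axes are the flange's). Camera axes: x right, y down, z forward; pixel columns grow to the right and rows downward; lengths in m; the calibration is good to about 2 mm. A picture is of the moment at which its call begins: read the wrist's pose just before it. camera_model takes no time and is no camera call.
- r.finish_job(): hands the job in, once; it reports no verdict.
Trained networks look in the newest picture that a camera, given by its name, has taken for a name from the list of things; names that differ only in an ending like _2 or _b are one class to them, and where a whole thing is asked for, a point or a joint stands for the part that bears it (a point fixed in the world has none). Each returns a list of dicts, best first, with "score" (0 to 1); they miss things now and then, are a little off and sometimes report something else, mostly with a low value. They report only what shows in the picture. A call takes as long as a camera call. They do not tell look-alikes from the thing itself.
- r.recognise(camera, target): "rect" ([left, top, right, bottom] as shares, 0 to 1, of the picture: columns of its width, rows of its height, round what is visible of it).
- r.outline_of(camera, target): "pixels" (420x560 bool, what is visible of it) and "rect" ([left, top, right, bottom] as shares, 0 to 1, of the picture: columns of its width, rows of its height, round what is visible of it).
The state is a dict: "time_s": time; "joints": joint angles; "joint_velocities": joint speeds; "effort": joint torques, N m; "tcp_pos": TCP position; "ee_rot": TCP orientation; "wrist_force": force on the tool from outside, world axes, zero at the start; "moment": the same for the moment, N m; "gripper_width": opening from 0.0 (shut) to 1.0 (fully open).
Only numpy, scipy, OpenCV 4.12 (cv2) and the standard library are available. Lean on these libraries where they do the work, as an engineer would, in place of code of your own. Each camera call takes 0.05 s, during which the arm holds its last target.

TASK

The cover is off the extraction fan's control box on the kitchen counter: refit the loose relay module in the empty bay of its rail, between the two modules already there. Hold it tilted with its fixed lip end low, hook the lip under the rail edge nearer the robot and slide it fully home, then rock the other end down until the sprung foot clicks under the far edge and the module sits flat, and let go. Work gently by feel, as pressing it on the rail with more than about 40 N, all contacts together, would break it, and leave the jar, screwdriver and pan alone.

Things in the scene. Friction and masses are not known exactly. Their poses are not given: they have to be found in the camera images.
- module: The loose relay module, off-white plastic, about 220 g, standing right way up on the counter left or right of the box. x along its length from fixed lip end (-x) to sprung foot end (+x), y across, z up; origin midway at its lowest level. Base x +-44, y +-18, z 12 to 36 mm; its flat underside (z = 12) seats on the rail. Nose to grip: x +-20, y +-18, z 36 to 78, dark window on top.
- module_seat (a point): Middle of the underside (module x = 0, y = 0, z = 12 mm), module axes. Fitted, it lies on the rail's true top, over or under bay_seat (1 mm play across; 8 mm off along the rail is fine). To start, tilt the module about y, lip end low, by 0.34 to 0.42 rad: less and the foot strikes the rail, more and the slot jams; lower it with the slot's end about 10 mm short of the edge so the lip passes, then slide in along the tilt.
- lip_tip (a point): Upper edge of the fixed lip's tip (module x = -13.5, y = 0, z = 6.1 mm). The lip is 36 mm wide, points to +x and starts at a heel block (inner face x = -18.5, z 0 to 12). Slot between lip and underside: 4.6 mm high at the heel, 5.9 mm at the tip. The near rail edge goes into it up to the heel.
- foot_nose (a point): Tip of the sprung foot's nose (module x = 14.5, y = 0, z = 7 mm at rest), pointing to -x, 22 mm wide; flat top at z = 8, below it a ramp 40 degrees from vertical down to z = 3. The black foot runs on to x = 48.5; beyond x = 38.5 it reaches down to z = 0, where the module stands on it.
- foot (a joint): Travel of the black sprung foot outward (module +x), m: 0 sprung in, 0.005 fully out; spring 2.7 N at 0 and 0.6 N more per mm. As the far end is rocked down the far rail edge pushes it out 2 to 3 mm (some 5 to 12 N down over the foot), then it snaps back to 0 under the edge: the click.
- box: Opened control box, a fixed grey steel tray 170 x 250 x 25 mm (x, y, z); origin: centre of its underside on the counter. An aluminium top-hat rail, 230 mm long, runs along its y through the middle: top 34 to 50 mm above the counter (unmeasured packing: find it by touch), edges at x = -17.5 (near, robot's side) and +17.5 mm, 3 mm thick, overhanging a 20 mm wide web; over 25 mm free below.
- bay: The two grey modules already fitted (fixed), 40 mm wide, base as the loose one's, nose lower (tops 92 mm above the counter), with the 52 mm wide empty bay between them. Origin: on the counter under the bay's middle; axes as the box's. The bay lies up to 30 mm either way from the rail's middle.
- bay_seat (a point): Middle of the empty bay on the rail's centre line, always 42 mm above the counter: the rail's NOMINAL top. The true top is up to 8 mm lower or higher, differs each time and is not measured: feel for it. Axes: x across the rail away from the robot, y along the rail, z up. Near edge at x = -17.5, far edge at x = +17.5 mm.
- jar: Closed glass jar, 68 mm across, 85 mm high, on the other side of the box from the module; origin: centre of its underside. To be left alone.
- screwdriver: Screwdriver with a black handle, lying between the robot and the box. To be left alone.
- pan: Small open metal food pan, 108 x 162 x 65 mm, beyond the box on the left; origin: centre of its underside. To be left alone.
There are look-alikes about, which are no part of the job. Of the things like the module, leave any that is blue or purple; of the rest the smaller one is meant.

How it is judged (in metres and radians):
On the way, in this order (a step that is already met when the one before it is completed fails the run):
1. the module, still tilted, has its lip hooked under the near rail edge in the empty bay (x of lip_tip in the frame of bay_seat between -0.0155 and -0.009 m and z of lip_tip in the frame of bay_seat between -0.017 and 0.004 m and y of lip_tip in the frame of bay_seat between -0.012 and 0.012 m and angle between the z axis of module and the z axis of bay_seat, either way round above 0.15 rad), for 0.1 s.
2. the module is rocked down flat on the rail and its foot has clicked back in under the far edge (x of module_seat in the frame of bay_seat between -0.004 and 0.004 m and y of module_seat in the frame of bay_seat between -0.01 and 0.01 m and z of module_seat in the frame of bay_seat between -0.0095 and 0.0095 m and angle between the z axis of module and the z axis of bay_seat, either way round below 0.04 rad and angle between the x axis of module and the x axis of bay_seat, either way round below 0.1 rad and value of joint foot below 0.0015 m), for 0.2 s.
At the end, for the whole second after the job is handed in: The module sits in the empty bay, released and at rest: flat within 0.04 rad, its underside on the rail's top (within 9.5 mm of the level of bay_seat), within 4 mm of centred across the rail and 10 mm along it, in line within 0.10 rad, the sprung foot back in (under 1.5 mm out) (all of step 2 and linear speed of module below 0.01 m/s); the robot touches nothing.
It fails at once if the module is pressed on the box or its rail with more than 40 N (contact force between module and box above 40 N).
It fails at once if the jar is moved more than 20 mm (distance of jar from where it was at the start of the episode above 0.02 m).
It fails at once if the screwdriver is moved more than 20 mm (distance of screwdriver from where it was at the start of the episode above 0.02 m).
It fails at once if the pan is moved more than 20 mm (distance of pan from where it was at the start of the episode above 0.02 m).
It also fails if it takes over 64 s, if anything falls off the work surface, if the arm or the gripper's body presses on something with over 40 N, if the wrist force passes 120 N, or if a joint passes its speed limit or range.

## Working session

There is one attempt and no reset: what is moved stays moved. The work goes in short steps, Python scripts to look and compute and a shell command to move; the robot and the scene stay as the last step left them, time stands still between calls to the robot, and variables do not carry over. Pictures are saved under pics/ and viewed, and the job is handed in when it is done.

```bash
ls; mkdir -p pics; python3 - <<'E'
from station import r
import cv2
s=r.sense();print({k:s[k] for k in ('time_s','tcp_pos','wrist_force','gripper_width')});print(s['ee_rot'])
for c in('scene','top'):
    im=r.capture(c);cv2.imwrite(f'pics/{c}0.png',im)
    m=r.camera_model(c);print(c,m['mtx'],m['dist'],m['R'],m['t'])
print(r.camera_model('wrist'))
E
```

```text
pics
{'time_s': 0.0, 'tcp_pos': array([ 0.22221937, -0.58354843,  0.23844153]), 'wrist_force': array([ 0.74968477, -0.18687925, -0.15405496]), 'gripper_width': 1.0018644347712502}
[[-9.34619836e-01 -3.55647434e-01 -8.15023531e-04]
 [-3.55648366e-01  9.34617609e-01  2.04099130e-03]
 [ 3.58620244e-05  2.19741274e-03 -9.99997585e-01]]
scene [[465.75841517   0.         284.45953676]
 [  0.         465.75841517 208.6428262 ]
 [  0.           0.           1.        ]] [-0.10867255  0.          0.          0.          0.        ] [[ 0.63589822  0.77141281 -0.02357416]
 [ 0.43230823 -0.38133547 -0.81712475]
 [-0.63933016  0.50941687 -0.57597865]] [-0.36789697 -0.17533615  1.43312503]
top [[505.71738112   0.         292.09870525]
 [  0.         505.71738112 218.14407685]
 [  0.           0.           1.        ]] [-0.04494486  0.          0.          0.          0.        ] [[-0.02801226 -0.99958548 -0.0066465 ]
 [-0.995642    0.0284922  -0.08879862]
 [ 0.08895118  0.00413009 -0.99602742]] [0.05819061 0.53436852 1.31767274]
{'mtx': array([[302.54179317,   0.        , 279.43030448],
       [  0.        , 302.54179317, 207.09103177],
       [  0.        ,   0.        ,   1.        ]]), 'dist': array([-0.05653363,  0.        ,  0.        ,  0.        ,  0.        ]), 'mount': array([[ 4.83470467e-05, -9.68368235e-01, -2.49525468e-01,
         6.81486214e-02],
       [ 9.99999871e-01,  1.73047635e-04, -4.77814121e-04,
        -4.15442987e-04],
       [ 5.05879809e-04, -2.49525413e-01,  9.68368118e-01,
        -1.45799984e-01],
       [ 0.00000000e+00,  0.00000000e+00,  0.00000000e+00,
         1.00000000e+00]])}
```

View pics/scene0.png

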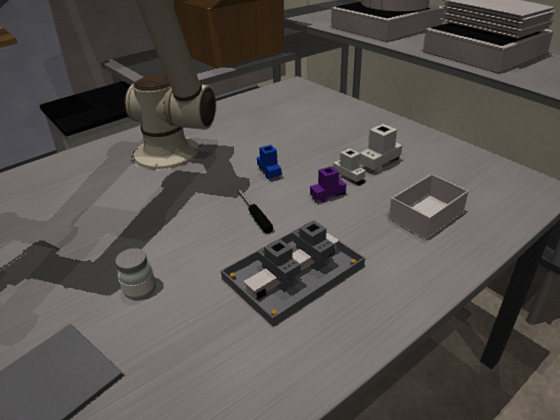

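View pics/top0.png

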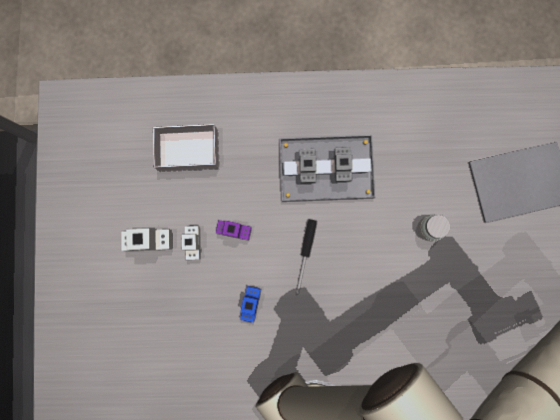

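```bash
cat > h.py <<'E'
from station import r
import numpy as np, cv2
from scipy.spatial.transform import Rotation as Rot
def proj(cam,X,s=None):
    m=r.camera_model(cam)
    X=np.atleast_2d(np.asarray(X,float))
    if cam=='wrist':
        M=m['mount'];s=s or r.sense();T=np.eye(4);T[:3,:3]=s['ee_rot'];T[:3,3]=s['tcp_pos'];W=np.linalg.inv(T@M);R,t=W[:3,:3],W[:3,3]
    else:R,t=m['R'],m['t']
    return cv2.projectPoints(X,cv2.Rodrigues(np.array(R))[0],np.array(t,float),m['mtx'],m['dist'])[0][:,0]
def back(cam,px,z,s=None):
    m=r.camera_model(cam)
    if cam=='wrist':
        M=m['mount'];s=s or r.sense();T=np.eye(4);T[:3,:3]=s['ee_rot'];T[:3,3]=s['tcp_pos'];W=np.linalg.inv(T@M);R,t=W[:3,:3],W[:3,3]
    else:R,t=np.array(m['R']),np.array(m['t'])
    u=cv2.undistortPoints(np.array(px,float).reshape(-1,1,2),m['mtx'],m['dist'])[:,0]
    d=np.c_[u,np.ones(len(u))]@R
    c=-R.T@t
    k=(z-c[2])/d[:,2]
    return c+d*k[:,None]
E
python3 - <<'E'
from h import *
for n in('module','box','bay','module_seat'):
    for d in r.recognise('top',n):print(n,round(d['score'],2),(np.array(d['rect'])*[560,420,560,420]).round(0))
E
```

```text
module 0.97 [182. 222. 200. 258.]
module 0.86 [213. 220. 250. 240.]
module 0.84 [241. 287. 263. 325.]
module 0.77 [118. 232. 169. 251.]
box 0.68 [279. 135. 377. 202.]
bay 0.89 [298. 150. 352. 186.]
bay 0.66 [183. 228. 202. 261.]
module_seat 0.98 [240. 288. 263. 323.]
module_seat 0.91 [122. 222. 172. 252.]
module_seat 0.86 [182. 228. 202. 261.]
module_seat 0.81 [217. 223. 252. 239.]
module_seat 0.66 [420. 218. 449. 242.]
```

Candidates in the top picture: large white (145,240), small white (191,243), purple (233,230) and blue (250,304). The small white one fits, as it isn't blue or purple and is the smaller of the other two. I'll confirm it in a crop.

```bash
python3 - <<'E'
import cv2,numpy as np
a=cv2.imread('pics/top0.png')[210:275,110:260]; b=cv2.imread('pics/scene0.png')[115:215,300:410]; c=cv2.imread('pics/top0.png')[125:210,270:385]
a=cv2.resize(a,None,fx=5,fy=5,interpolation=2);cv2.imwrite('pics/crop1.png',a)
b=cv2.resize(b,None,fx=5,fy=5,interpolation=2);cv2.imwrite('pics/crop2.png',b)
cv2.imwrite('pics/crop3.png',cv2.resize(c,None,fx=6,fy=6,interpolation=2))
E
```

```text
(no output)
```

View pics/crop1.png

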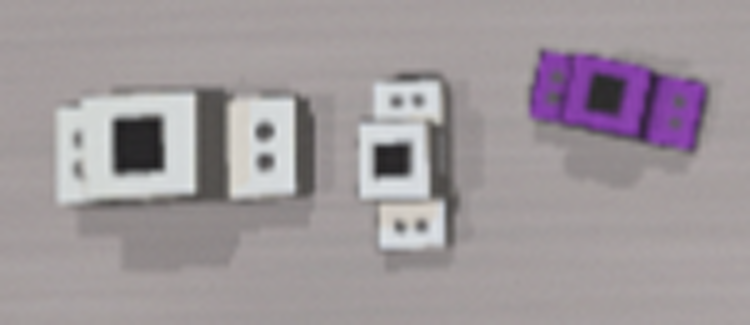

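View pics/crop2.png

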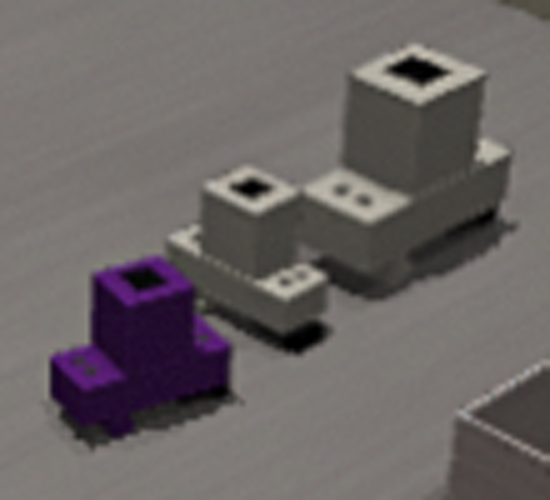

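View pics/crop3.png

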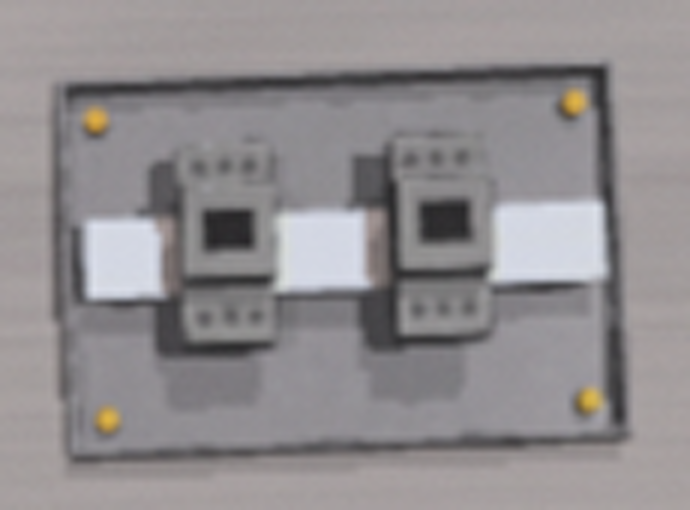

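Confirmed: the small white module is at (191,243). A dark foot sliver shows at its upper end in the image, so its +x points toward world +x. The bay is at about (323,167).

```bash
python3 - <<'E'
from h import *
print('nose',back('top',[[188.6,242]],.078))
print('base ends top',back('top',[[110+410/5,210+98/5],[110+413/5,210+226/5]],.036))
f=lambda x,y:[270+x/6,125+y/6]
print('bolts',back('top',[f(96,122),f(575,102),f(108,420),f(590,402)],.028).round(4))
print('rail ends',back('top',[f(83,260),f(607,240)],.042).round(4))
print('neigh windows',back('top',[f(228,230),f(444,220)],.092).round(4))
print('drv',back('top',[[309,240],[298,292],[435,228]],.01).round(3))
E
```

```text
nose [[0.47761207 0.30767083 0.078     ]]
base ends top [[0.51200442 0.30718867 0.036     ]
 [0.44473065 0.30636543 0.036     ]]
bolts [[ 0.7319  0.0539  0.028 ]
 [ 0.7349 -0.1605  0.028 ]
 [ 0.5974  0.0522  0.028 ]
 [ 0.5994 -0.1614  0.028 ]]
rail ends [[ 0.6669  0.0611  0.042 ]
 [ 0.6692 -0.1699  0.042 ]]
neigh windows [[ 0.6685 -0.0016  0.092 ]
 [ 0.6701 -0.0933  0.092 ]]
drv [[ 0.477 -0.     0.01 ]
 [ 0.34   0.033  0.01 ]
 [ 0.5   -0.339  0.01 ]]
```

```bash
cat >> h.py <<'E'
def go(p,R,lim=1.0):
    s=r.sense();R0=s['ee_rot'];U,_,V=np.linalg.svd(R0);R0=U@V
    d=R0.T@(np.array(p)-s['tcp_pos'])/.3
    w=Rot.from_matrix(R0.T@R).as_rotvec()/np.pi
    k=max(1,abs(d).max())
    print('t',round(s['time_s'],2),'shift',(d/k).round(4),'turn',w.round(4),'dist mm',round(np.linalg.norm(d)*300,2),'scale',round(k,2))
def toolR(yaw,tilt=0):
    # module frame: yaw about z, then tilt about y lip(-x) low; tool y=-mx, z=-mz, x=-my
    M=Rot.from_euler('z',yaw).as_matrix()@Rot.from_euler('y',-tilt).as_matrix()
    return np.c_[-M[:,1],-M[:,0],-M[:,2]],M
E
python3 - <<'E'
from h import *
R,M=toolR(0);print(np.linalg.det(R));go([.478,.307,.24],R)
E
```

```text
1.0
t 0.3 shift [-7.495e-01  1.000e+00 -4.000e-04] turn [ 2.000e-04  1.000e-04 -3.842e-01] dist mm 926.87 scale 2.47
```

```bash
python3 -m creep '[[1,-0.75,1,0,0,0,-0.384],[1,-0.75,1,0,0,0,-0.384],[1,-0.75,1,0,0,0,-0.384],[1,-0.75,1,0,0,0,-0.384],[1,-0.75,1,0,0,0,-0.384]]'; python3 -c "
from h import *
R,M=toolR(0);go([.478,.307,.24],R)"
```

```text
time_s: 0.72
tcp_pos: [0.2799, -0.3821, 0.2394]
ee_rot: [[-0.545, -0.838, 0.0], [-0.838, 0.545, 0.0], [-0.0, 0.0, -1.0]]
wrist_force: [1.7, -0.3, 0.8]
gripper_width: 1.0
t 0.72 shift [-1.000e+00  3.056e-01 -6.000e-04] turn [ 0.000e+00  1.000e-04 -1.835e-01] dist mm 717.03 scale 2.29
```

```bash
python3 -m creep '[[1,-1,0.305,0,0,0,-0.184],[1,-1,0.305,0,0,0,-0.184],[1,-1,0.305,0,0,0,-0.184],[1,-1,0.305,0,0,0,-0.184],[1,-1,0.305,0,0,0,-0.184]]'; python3 -c "
from h import *
R,M=toolR(0);go([.478,.307,.24],R)"
```

```text
time_s: 1.13
tcp_pos: [0.3372, -0.1817, 0.2398]
ee_rot: [[0.007, -1.0, 0.001], [-1.0, -0.007, 0.0], [-0.0, -0.001, -1.0]]
wrist_force: [1.2, 0.1, 0.3]
gripper_width: 1.0
t 1.13 shift [-1.000e+00 -2.952e-01  3.000e-04] turn [-0.0004  0.0001  0.0021] dist mm 508.63 scale 1.63
```

```bash
python3 -m creep '[[1,-1,-0.295,0,0,0,0.002],[1,-1,-0.295,0,0,0,0.002],[1,-1,-0.295,0,0,0,0.002],[1,-1,-0.295,0,0,0,0.002],[1,-1,-0.295,0,0,0,0.002]]'; python3 -c "
from h import *
R,M=toolR(0);go([.478,.307,.24],R)"
```

```text
time_s: 1.55
tcp_pos: [0.3944, 0.0189, 0.2404]
ee_rot: [[0.001, -1.0, 0.003], [-1.0, -0.001, 0.001], [-0.001, -0.003, -1.0]]
wrist_force: [2.3, 0.5, -0.2]
gripper_width: 0.998
t 1.55 shift [-0.9599 -0.2797  0.003 ] turn [-0.0009  0.0003  0.0004] dist mm 299.96 scale 1
```

```bash
python3 -m creep '[[1,-0.96,-0.285,0,0,0,0],[1,-0.96,-0.285,0,0,0,0],[1,-0.96,-0.285,0,0,0,0],[1,-0.96,-0.285,0,0,0,0],[1,-0.96,-0.285,0,0,0,0]]'; python3 -c "
from h import *
R,M=toolR(0);go([.478,.307,.24],R)"
```

```text
time_s: 1.97
tcp_pos: [0.4531, 0.2189, 0.2408]
ee_rot: [[0.002, -1.0, 0.003], [-1.0, -0.002, 0.001], [-0.001, -0.003, -1.0]]
wrist_force: [0.2, -0.3, 0.1]
gripper_width: 1.0
t 1.97 shift [-0.2937 -0.0834  0.0033] turn [-0.001   0.0004  0.0006] dist mm 91.59 scale 1
```

```bash
python3 -m creep '[[0.8,-0.294,-0.083,0.003,-0.001,0,0],[0.8,-0.294,-0.083,0.003,-0.001,0,0],[0.8,-0.294,-0.083,0.003,-0.001,0,0],[0.8,-0.294,-0.083,0.003,-0.001,0,0]]'; python3 - <<'E'
from h import *
s=r.sense();im=r.capture('wrist');cv2.imwrite('pics/w1.png',im)
# overlay expected module outline
p=np.array([.4775,.307,0.])
for d in r.outline_of('wrist','module'):print(d['score'],(np.array(d['rect'])*[560,420,560,420]).round())
im2=im.copy()
pts=[]
for z,hx,hy in((.036,.044,.018),(.078,.02,.018)):
    c=[p+[a*hx,b*hy,z] for a,b in((-1,-1),(1,-1),(1,1),(-1,1))]
    q=proj('wrist',c,s).round().astype(int);cv2.polylines(im2,[q.reshape(-1,1,2)],True,(0,0,255),1)
cv2.imwrite('pics/w1o.png',im2)
E
```

```text
time_s: 2.3
tcp_pos: [0.4783, 0.3099, 0.2389]
ee_rot: [[0.005, -1.0, -0.0], [-1.0, -0.005, 0.001], [-0.001, 0.0, -1.0]]
wrist_force: [-0.0, 0.3, 0.5]
gripper_width: 0.825
0.88 [244. 167. 321. 215.]
0.83 [382.  19. 477.  82.]
0.76 [243. 230. 298. 317.]
0.71 [222.  46. 276. 135.]
```

View pics/w1o.png

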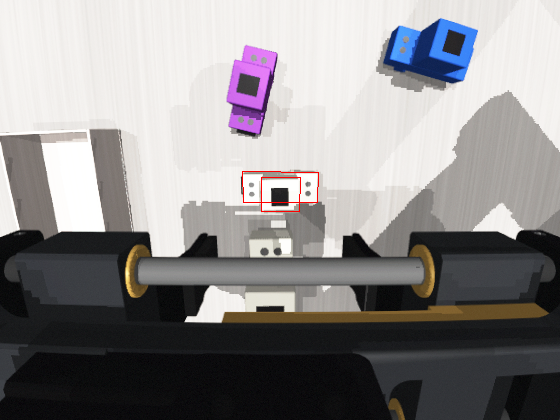

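```bash
python3 - <<'E'
import cv2
for f in('w1','w1o'):
    a=cv2.imread(f'pics/{f}.png')[155:235,225:335];cv2.imwrite(f'pics/{f}c.png',cv2.resize(a,None,fx=7,fy=7,interpolation=2))
E
```

```text
(no output)
```

View pics/w1c.png

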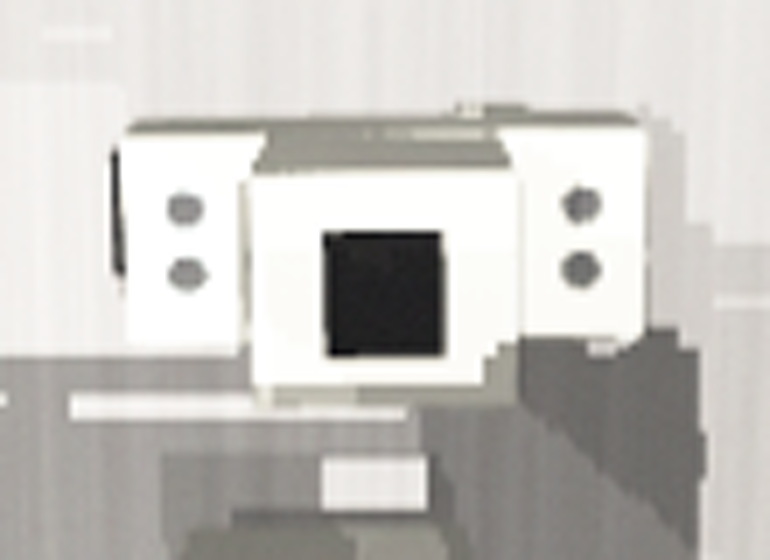

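View pics/w1oc.png

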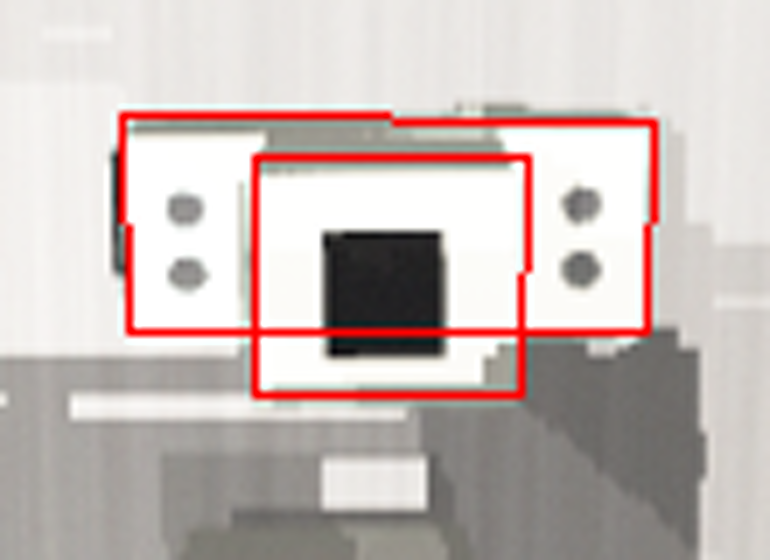

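```bash
python3 - <<'E'
from h import *
from scipy.optimize import least_squares
s=r.sense()
f=lambda a,b:(225+(a+.5)/7-.5,155+(b+.5)/7-.5)
obs=np.array([f(130,132),f(127,345),f(643,127),f(645,342),f(252,172),f(518,168),f(252,384),f(518,383)])
loc=np.array([[.044,-.018,.036],[.044,.018,.036],[-.044,-.018,.036],[-.044,.018,.036],[.02,-.018,.078],[-.02,-.018,.078],[.02,.018,.078],[-.02,.018,.078]])
def res(v,full=False):
    X=loc@Rot.from_euler('z',v[2]).as_matrix().T+[v[0],v[1],v[3] if len(v)>3 else 0]
    return (proj('wrist',X,s)-obs).ravel()
for x0 in([.478,.307,0],[.478,.307,0,0]):
    o=least_squares(res,x0);print(o.x.round(4),np.degrees(o.x[2]),np.abs(o.fun).max())
R,M=toolR(o.x[2]); 
R,M=toolR(least_squares(res,[.478,.307,0]).x[2]);go([*o.x[:2],.13],R)
E
```

```text
[0.4769 0.3048 0.0083] 0.4769747622877574 2.6028930285064575
[ 0.4769  0.3067  0.0083 -0.0096] 0.4770021948275399 1.9580388912145565
t 2.4 shift [0.0005 0.0014 0.365 ] turn [ 0.0004  0.     -0.0019] dist mm 109.5 scale 1
```

```bash
python3 - <<'E'
from h import *
from scipy.optimize import least_squares
s=r.sense()
f=lambda a,b:(225+(a+.5)/7-.5,155+(b+.5)/7-.5)
obs=np.array([f(130,132),f(127,347),f(643,127),f(645,345),f(252,172),f(518,168),f(255,404),f(518,403)])
loc=np.array([[.044,-.018,.036],[.044,.018,.036],[-.044,-.018,.036],[-.044,.018,.036],[.02,-.018,.078],[-.02,-.018,.078],[.02,.018,.078],[-.02,.018,.078]])
def res(v,full=False):
    X=loc@Rot.from_euler('z',v[2]).as_matrix().T+[v[0],v[1],v[3] if len(v)>3 else 0]
    return (proj('wrist',X,s)-obs).ravel()
for x0 in([.478,.307,0],[.478,.307,0,0]):
    o=least_squares(res,x0);print(o.x.round(4),np.degrees(o.x[2]),np.abs(o.fun).max())
o=least_squares(res,[.478,.307,0])
R,M=toolR(o.x[2]);go([*o.x[:2],.13],R)
go([*o.x[:2],.059],R)
E
```

```text
[0.4769 0.3057 0.0085] 0.48709323017114875 1.4801728297615853
[ 0.4768  0.3066  0.0085 -0.0047] 0.4870510993872215 0.9719000500654431
t 2.4 shift [0.0039 0.0015 0.365 ] turn [ 0.0004  0.     -0.002 ] dist mm 109.5 scale 1
t 2.4 shift [0.0039 0.0012 0.6016] turn [ 0.0004  0.     -0.002 ] dist mm 180.5 scale 1
```

```bash
python3 -m creep '[[0.7,0.004,0.001,0.13,0,0,-0.002],[0.7,0.004,0.001,0.26,0,0,-0.002],[0.7,0.004,0.001,0.38,0,0,-0.002],[0.7,0.004,0.001,0.44,0,0,-0.002],[0.7,0.004,0.001,0.48,0,0,-0.002]]'; python3 - <<'E'
from h import *
R,M=toolR(.0085);go([.4768,.306,.059],R)
im=r.capture('wrist');cv2.imwrite('pics/w2.png',im)
E
```

```text
time_s: 2.82
tcp_pos: [0.4754, 0.3025, 0.0932]
ee_rot: [[0.006, -1.0, -0.005], [-1.0, -0.006, -0.003], [0.003, 0.005, -1.0]]
wrist_force: [0.4, -0.8, 1.0]
gripper_width: 0.702
t 2.82 shift [-0.0122 -0.0053  0.1138] turn [ 0.0015 -0.0011 -0.0007] dist mm 34.39 scale 1
```

View pics/w2.png

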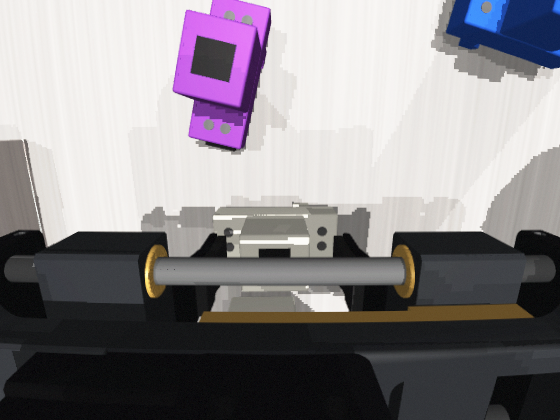

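The wrist view shows the module's window at about (275,252), between the open fingers at (210,250) and (345,250). Next I descend and close.

```bash
python3 -m creep '[[0.7,-0.012,-0.005,0.05,0.001,-0.001,0],[0.7,-0.012,-0.005,0.09,0.001,-0.001,0],[0.7,-0.012,-0.005,0.11,0.001,-0.001,0],[0.7,-0.012,-0.005,0.114,0.001,-0.001,0],[0.7,-0.012,-0.005,0.114,0.001,-0.001,0]]'; python3 - <<'E'
from h import *
R,M=toolR(.0085);go([.4768,.306,.059],R)
E
```

```text
time_s: 3.28
tcp_pos: [0.4764, 0.3051, 0.0584]
ee_rot: [[0.006, -1.0, -0.003], [-1.0, -0.006, -0.001], [0.001, 0.003, -1.0]]
wrist_force: [0.4, -0.4, 0.5]
gripper_width: 0.699
t 3.28 shift [-0.003  -0.0014 -0.0019] turn [ 0.0009 -0.0004 -0.0009] dist mm 1.15 scale 1
```

```bash
python3 -m creep '[[0.3,-0.003,-0.001,-0.002,0.001,0,-0.001],[0.3,-0.003,-0.001,-0.002,0.001,0,-0.001],[0.3,-0.003,-0.001,-0.002,0.001,0,-0.001],[0.3,-0.003,-0.001,-0.002,0.001,0,-0.001],[0.3,-0.003,-0.001,-0.002,0.001,0,-0.001]]'; python3 -m creep '[[0.3,0,0,0,0,0,0],[0.3,0,0,0,0,0,0]]'; python3 - <<'E'
from h import *
s=r.sense();print(s['tcp_pos'],s['gripper_width'],s['ee_rot'])
E
```

```text
time_s: 3.7
tcp_pos: [0.4771, 0.3063, 0.0597]
ee_rot: [[0.009, -1.0, 0.001], [-1.0, -0.009, -0.0], [0.0, -0.001, -1.0]]
wrist_force: [0.2, 1.1, 2.1]
gripper_width: 0.457
time_s: 3.87
tcp_pos: [0.477, 0.3063, 0.0597]
ee_rot: [[0.009, -1.0, 0.001], [-1.0, -0.009, -0.0], [0.0, -0.001, -1.0]]
wrist_force: [-0.1, -0.6, 1.0]
gripper_width: 0.459
[0.47703007 0.3062973  0.05970218] 0.4590053028148673 [[ 9.02269960e-03 -9.99958548e-01  1.22213642e-03]
 [-9.99959188e-01 -9.02325653e-03 -4.50952847e-04]
 [ 4.61961804e-04 -1.21801773e-03 -9.99999152e-01]]
```

```bash
python3 -m creep '[[0.3,0,0,-0.06,0,0,0],[0.3,0,0,-0.18,0,0,0],[0.3,0,0,-0.31,0,0,0],[0.3,0,0,-0.43,0,0,0],[0.3,0,0,-0.55,0,0,0]]'; python3 - <<'E'
from h import *
R,M=toolR(.013);go([.669,.02,.25],R)
E
```

```text
time_s: 4.28
tcp_pos: [0.476, 0.3059, 0.2257]
ee_rot: [[0.009, -1.0, -0.0], [-1.0, -0.009, -0.001], [0.001, 0.0, -1.0]]
wrist_force: [0.7, 0.5, -2.1]
gripper_width: 0.456
t 4.28 shift [ 0.9587 -0.6347 -0.0801] turn [ 0.0001 -0.0004 -0.0013] dist mm 345.76 scale 1
```

```bash
python3 -m creep '[[0.3,0.06,-0.04,-0.05,0,0,0],[0.3,0.17,-0.11,-0.08,0,0,0],[0.3,0.28,-0.185,-0.08,0,0,-0.001],[0.3,0.39,-0.26,-0.08,0,0,-0.001],[0.3,0.5,-0.33,-0.08,0,0,-0.001]]';python3 -m creep '[[0.3,0.11,-0.075,0,0,0,0],[0.3,0.22,-0.15,0,0,0,0],[0.3,0.33,-0.22,0,0,0,0],[0.3,0.41,-0.27,0,0,0,0],[0.3,0.45,-0.295,0,0,0,0]]'; python3 -m creep '[[0.3,0,0,0,0,0,0]]'; python3 - <<'E'
from h import *
R,M=toolR(.013);go([.669,.02,.25],R)
s=r.sense();im=r.capture('wrist');cv2.imwrite('pics/w3.png',im)
np.savez('w3.npz',p=s['tcp_pos'],R=s['ee_rot'])
E
```

```text
time_s: 4.7
tcp_pos: [0.5765, 0.1554, 0.2492]
ee_rot: [[0.013, -1.0, -0.002], [-1.0, -0.013, -0.001], [0.001, 0.002, -1.0]]
wrist_force: [-0.7, 1.7, -2.0]
gripper_width: 0.458
time_s: 5.12
tcp_pos: [0.6674, 0.0182, 0.2472]
ee_rot: [[0.009, -1.0, -0.005], [-1.0, -0.009, -0.002], [0.002, 0.005, -1.0]]
wrist_force: [-0.3, 0.5, -2.9]
gripper_width: 0.458
time_s: 5.2
tcp_pos: [0.668, 0.0157, 0.2457]
ee_rot: [[0.005, -1.0, -0.007], [-1.0, -0.005, -0.002], [0.002, 0.007, -1.0]]
wrist_force: [-0.2, 0.3, -1.4]
gripper_width: 0.458
t 5.2 shift [-0.0142 -0.0032 -0.0144] turn [ 0.0022 -0.0007 -0.0024] dist mm 6.14 scale 1
```

View pics/w3.png

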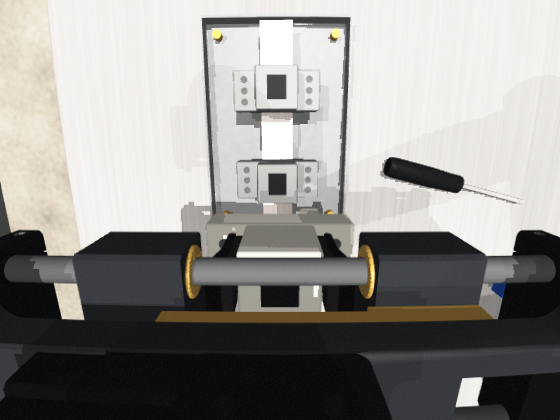

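```bash
python3 - <<'E'
import cv2
a=cv2.imread('pics/w3.png')
cv2.imwrite('pics/w3a.png',cv2.resize(a[55:125,225:330],None,fx=7,fy=7,interpolation=2))
cv2.imwrite('pics/w3b.png',cv2.resize(a[140:215,225:330],None,fx=7,fy=7,interpolation=2))
E
```

```text
(no output)
```

View pics/w3a.png

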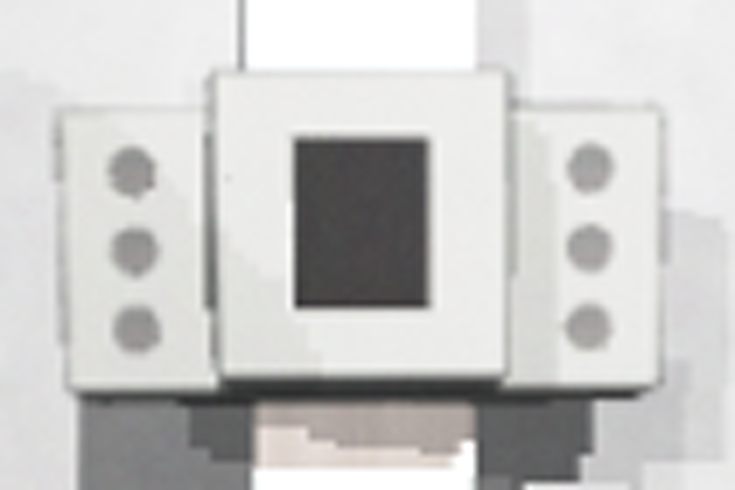

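View pics/w3b.png

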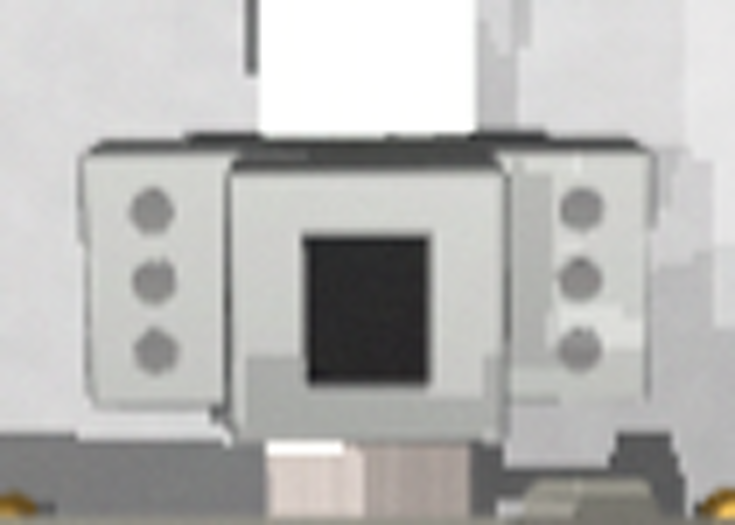

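```bash
cat > bayfit.py <<'E'
from h import *
from scipy.optimize import least_squares
d=np.load('w3.npz');s={'tcp_pos':d['p'],'ee_rot':d['R']}
A=[(212,70),(507,70),(222,378),(503,376),(62,108),(70,388),(660,106),(657,386)]
B=[(232,168),(503,165),(235,437),(502,438),(86,152),(92,405),(650,152),(648,402)]
f=lambda a,b,y0:(225+(a+.5)/7-.5,y0+(b+.5)/7-.5)
obs=np.array([f(*p,55) for p in A]+[f(*p,140) for p in B])
def model(v):
    x,y,yaw,h=v
    P=[]
    for yc in(-.046,.046):
        n=.092
        P+=[[.02,yc-.02,n],[-.02,yc-.02,n],[.02,yc+.02,n],[-.02,yc+.02,n]]
        b=h+.024
        P+=[[.044,yc-.02,b],[.044,yc+.02,b],[-.044,yc-.02,b],[-.044,yc+.02,b]]
    return np.array(P)@Rot.from_euler('z',yaw).as_matrix().T+[x,y,0]
o=least_squares(lambda v:(proj('wrist',model(v),s)-obs).ravel(),[.669,-.047,.013,.042],x_scale=[.01,.01,.01,.01])
print(o.x.round(4));print(o.fun.reshape(-1,2).round(1).tolist())
E
python3 bayfit.py
```

```text
[ 0.6699 -0.0464  0.012   0.0396]
[[-0.4, -0.6], [0.8, -0.9], [-0.9, 0.2], [1.1, 0.2], [-0.6, 0.2], [-0.3, 0.9], [0.7, -0.1], [0.3, 0.6], [-1.0, 0.0], [0.8, 0.1], [-0.5, 1.0], [0.6, 0.5], [-0.7, -0.3], [-0.1, -0.2], [0.3, -0.9], [-0.3, -0.4]]
```

```bash
cat >> h.py <<'E'
BAY=np.array([.6699,-.0464]);YAW=.012;ZG=.0597
def modpose(s=None):
    "bay-frame pose of module origin (z above counter), tilt, yaw err"
    s=s or r.sense();R=np.array(s['ee_rot']);M=np.c_[-R[:,1],-R[:,0],-R[:,2]]
    O=s['tcp_pos']-M@[0,0,ZG]
    B=Rot.from_euler('z',YAW).as_matrix()
    b=B.T@(O-[*BAY,0]);Mb=B.T@M
    return b,Mb
def pt(b,Mb,p):return b+Mb@np.array(p)
def tgt(bx,by,z,tilt):
    "TCP pose for module origin at bay x,y, z"
    R,M=toolR(YAW,tilt);B=Rot.from_euler('z',YAW).as_matrix()
    return np.array([*BAY,0])+B@[bx,by,z]+M@[0,0,ZG],R
def rep():
    s=r.sense();b,Mb=modpose(s)
    lip=pt(b,Mb,[-.0135,0,.0061]);heel=pt(b,Mb,[-.0185,0,.0097]);seat=pt(b,Mb,[0,0,.012])
    print('t',round(s['time_s'],2),'F',np.round(s['wrist_force'],1),'M',np.round(s['moment'],2),'w',round(s['gripper_width'],3))
    mm=lambda v:(v*1e3).round(2)
    print('org',mm(b),'tilt',round(float(np.arctan2(Mb[2,0],Mb[0,0])),4),'roll',round(float(Mb[2,1]),4),'yaw',round(float(Mb[1,0]),4))
    print('lip',mm(lip),'heel',mm(heel),'seat',mm(seat))
E
python3 - <<'E'
from h import *
rep();go(*tgt(.010,0,.085,0))
E
```

```text
t 5.25 F [-0.1  0.1 -2.6] M [-0.02  0.06  0.02] w 0.461
org [ -2.5   62.94 185.45] tilt -0.0085 roll -0.002 yaw -0.0062
lip [-15.95  63.04 191.66] heel [-20.91  63.08 195.3 ] seat [ -2.4   62.97 197.44]
t 5.25 shift [ 0.2093 -0.0441  0.3349] turn [ 0.0027 -0.0006 -0.002 ] dist mm 119.2 scale 1
```

```bash
python3 -m creep '[[0.3,0.1,-0.02,0,0.002,0,-0.002],[0.3,0.18,-0.044,0,0.003,0,-0.002],[0.3,0.209,-0.044,0.02,0.003,0,-0.002],[0.3,0.209,-0.044,0.08,0.003,0,-0.002],[0.3,0.209,-0.044,0.16,0.003,0,-0.002]]'; python3 - <<'E'
from h import *
rep();go(*tgt(.010,0,.085,0))
E
```

```text
time_s: 5.67
tcp_pos: [0.6808, -0.0453, 0.1987]
ee_rot: [[0.012, -1.0, 0.005], [-1.0, -0.012, -0.001], [0.001, -0.005, -1.0]]
wrist_force: [0.6, -0.2, -3.0]
gripper_width: 0.457
t 5.67 F [ 0.6 -0.2 -3. ] M [ 0.04  0.02 -0.02] w 0.457
org [ 11.2    0.94 138.95] tilt 0.0053 roll -0.0011 yaw 0.0005
lip [ -2.34   0.94 144.98] heel [ -7.36   0.95 148.56] seat [ 11.13   0.96 150.95]
t 5.67 shift [0.0032 0.0039 0.1798] turn [-0.0017 -0.0004  0.0001] dist mm 53.97 scale 1
```

```bash
python3 -m creep '[[0.3,0.003,0.004,0.08,-0.002,0,0],[0.3,0.003,0.004,0.15,-0.002,0,0],[0.3,0.003,0.004,0.2,-0.002,0,0],[0.3,0.003,0.004,0.23,-0.002,0,0],[0.3,0.003,0.004,0.24,-0.002,0,0]]'; python3 - <<'E'
from h import *
rep();go(*tgt(.010,0,.052,0))
E
```

```text
time_s: 6.08
tcp_pos: [0.6784, -0.0449, 0.1244]
ee_rot: [[0.014, -1.0, -0.005], [-1.0, -0.014, -0.001], [0.001, 0.005, -1.0]]
wrist_force: [0.1, -0.2, -2.1]
gripper_width: 0.457
t 6.08 F [ 0.1 -0.2 -2.1] M [0.03 0.12 0.02] w 0.457
org [ 8.16  1.34 64.68] tilt -0.0053 roll -0.001 yaw 0.0017
lip [-5.31  1.32 70.86] heel [-10.29   1.32  74.48] seat [ 8.22  1.35 76.68]
t 6.08 shift [ 0.0046 -0.0053  0.0423] turn [ 0.0017 -0.0003  0.0005] dist mm 12.85 scale 1
```

```bash
python3 -m creep '[[0.3,0.004,-0.005,0.02,0.002,0,0],[0.3,0.004,-0.005,0.035,0.002,0,0],[0.3,0.004,-0.005,0.042,0.002,0,0],[0.3,0.004,-0.005,0.042,0.002,0,0],[0.3,0.004,-0.005,0.042,0.002,0,0]]'; python3 -c "
from h import *
rep();go(*tgt(.010,0,.046,0))"
```

```text
time_s: 6.5
tcp_pos: [0.6801, -0.0461, 0.1123]
ee_rot: [[0.014, -1.0, 0.002], [-1.0, -0.014, -0.001], [0.001, -0.002, -1.0]]
wrist_force: [-0.2, -0.2, -1.4]
gripper_width: 0.457
t 6.5 F [-0.2 -0.2 -1.4] M [0.07 0.06 0.06] w 0.457
org [10.33  0.11 52.63] tilt 0.0019 roll -0.001 yaw 0.0017
lip [-3.18  0.09 58.7 ] heel [-8.19  0.09 62.29] seat [10.31  0.12 64.63]
t 6.5 shift [0.0005 0.0008 0.0221] turn [-0.0006 -0.0003  0.0005] dist mm 6.64 scale 1
```

Slowly down: 1 mm is about 0.0033.

```bash
python3 -m creep '[[0.3,0,0,0.005,0,0,0],[0.3,0,0,0.01,0,0,0],[0.3,0,0,0.015,0,0,0],[0.3,0,0,0.019,0,0,0],[0.3,0,0,0.022,0,0,0]]'; python3 -c "
from h import *
rep()"
python3 -m creep '[[0.3,0,0,0.0035,0,0,0],[0.3,0,0,0.007,0,0,0],[0.3,0,0,0.01,0,0,0]]'; python3 -c "
from h import *
rep()"
```

```text
time_s: 6.92
tcp_pos: [0.6801, -0.0461, 0.1056]
ee_rot: [[0.014, -1.0, 0.002], [-1.0, -0.014, -0.001], [0.001, -0.002, -1.0]]
wrist_force: [0.1, -0.6, -2.6]
gripper_width: 0.456
t 6.92 F [ 0.1 -0.6 -2.6] M [ 0.03  0.1  -0.04] w 0.456
org [10.27  0.09 45.88] tilt 0.0018 roll -0.001 yaw 0.0016
lip [-3.24  0.07 51.95] heel [-8.25  0.07 55.54] seat [10.25  0.1  57.88]
time_s: 7.17
tcp_pos: [0.68, -0.0462, 0.1024]
ee_rot: [[0.014, -1.0, 0.002], [-1.0, -0.014, -0.001], [0.001, -0.002, -1.0]]
wrist_force: [-1.2, 0.6, -2.6]
gripper_width: 0.453
t 7.17 F [-1.2  0.6 -2.6] M [ 0.01  0.11 -0.01] w 0.453
org [10.23  0.06 42.7 ] tilt 0.0016 roll -0.0011 yaw 0.0016
lip [-3.280e+00  4.000e-02  4.878e+01] heel [-8.290e+00  4.000e-02  5.237e+01] seat [10.21  0.07 54.7 ]
```

```bash
for i in 1 2; do python3 -m creep '[[0.3,0,0,0.002,0,0,0],[0.3,0,0,0.004,0,0,0]]' >/dev/null; python3 -c "
from h import *
rep()"|head -2; done
```

```text
t 7.33 F [ 0.1  0.1 -2.4] M [-0.03  0.13 -0.02] w 0.452
org [10.19  0.07 41.35] tilt 0.0014 roll -0.0011 yaw 0.0016
t 7.5 F [-0.5  0.1 -2.6] M [-0.    0.16  0.06] w 0.461
org [10.24  0.07 40.12] tilt 0.0016 roll -0.001 yaw 0.0016
```

```bash
python3 -m creep '[[0.3,0,0,0.002,0,0,0],[0.3,0,0,0.004,0,0,0]]' >/dev/null; python3 -c "
from h import *
rep()"|head -2
```

```text
t 7.67 F [-0.1  0.2 -2.6] M [ 0.02 -0.   -0.01] w 0.456
org [10.24  0.08 38.86] tilt 0.0015 roll -0.0011 yaw 0.0017
```

```bash
python3 -m creep '[[0.3,0,0,0.002,0,0,0],[0.3,0,0,0.004,0,0,0]]' >/dev/null; python3 -c "
from h import *
rep()"|head -2
```

```text
t 7.83 F [-0.2  0.1 -1.8] M [ 0.05  0.08 -0.04] w 0.457
org [10.24  0.07 37.61] tilt 0.0015 roll -0.0011 yaw 0.0017
```

```bash
python3 -m creep '[[0.3,0,0,0.002,0,0,0],[0.3,0,0,0.004,0,0,0]]' >/dev/null; python3 -c "
from h import *
rep()"|head -2
```

```text
t 8.0 F [-0.8 -0.1  1.2] M [ 0.23  0.49 -0.05] w 0.461
org [ 1.030e+01 -2.000e-02  3.667e+01] tilt 0.0016 roll -0.0013 yaw 0.0017
```

```bash
python3 -m creep '[[0.3,0,0,0.002,0,0,0],[0.3,0,0,0.004,0,0,0]]' >/dev/null; python3 -c "
from h import *
rep()"|head -2
```

```text
t 8.17 F [-2.8  1.5  5.5] M [ 0.37  1.21 -0.02] w 0.458
org [ 1.032e+01 -2.000e-02  3.659e+01] tilt 0.0017 roll -0.0016 yaw 0.0021
```

```bash
cat >> h.py <<'E'
H=.0367
def hook(tilt,s=0.,zc=.00865,dx=0.,dz=0.,by=0.):
    c,n=np.cos(tilt),np.sin(tilt)
    mx,mz=-.0185-s*-1 if False else -.0185+s,zc
    # rail lower corner at module (mx,mz)
    bx=-.0175-(c*mx-n*mz); z=H-.003-(n*mx+c*mz)
    return tgt(bx+dx,by,z+dz,tilt)
E
python3 - <<'E'
from h import *
go(*tgt(-.010,0,.075,0));go(*hook(.38,.0105,dz=.03))
E
```

```text
t 8.17 shift [ 0.0003  0.0672 -0.1281] turn [-0.0005 -0.0005  0.0007] dist mm 43.41 scale 1
t 8.17 shift [ 1.000e-04  1.307e-01 -5.950e-02] turn [ 0.1204 -0.0004  0.0008] dist mm 43.07 scale 1
```

```bash
python3 -m creep '[[0.3,0,0,-0.05,0,0,0],[0.3,0,0.03,-0.1,0.02,0,0],[0.3,0,0.08,-0.1,0.06,0,0],[0.3,0,0.13,-0.08,0.1,0,0],[0.3,0,0.131,-0.06,0.12,0,0.001]]'; python3 -m creep '[[0.3,0,0,0,0,0,0]]' >/dev/null; python3 -c "
from h import *
rep();go(*hook(.38,.0105,dz=.015));go(*hook(.38,.0105))"
```

```text
time_s: 8.58
tcp_pos: [0.6404, -0.0474, 0.1164]
ee_rot: [[0.009, -0.932, 0.363], [-1.0, -0.009, 0.002], [0.001, -0.363, -0.932]]
wrist_force: [0.3, -1.6, -2.7]
gripper_width: 0.455
t 8.67 F [-3.8 -0.8 -5.2] M [-0.18  1.93 -0.09] w 0.456
org [-20.05  -2.73  53.94] tilt 0.3553 roll -0.0033 yaw -0.003
lip [-34.82  -2.66  54.96] heel [-40.76  -2.63  56.59] seat [-24.22  -2.67  65.19]
t 8.67 shift [-0.0085 -0.0243  0.0475] turn [ 0.0079 -0.0015 -0.0009] dist mm 16.21 scale 1
t 8.67 shift [-0.0086 -0.0069  0.0944] turn [ 0.0079 -0.0015 -0.0009] dist mm 28.51 scale 1
```

```bash
python3 -m creep '[[0.3,-0.008,-0.024,0,0.004,-0.001,-0.001],[0.3,-0.008,-0.024,0.02,0.008,-0.001,-0.001],[0.3,-0.008,-0.024,0.03,0.008,-0.001,-0.001]]' >/dev/null; python3 -c "
from h import *
rep();go(*hook(.38,.0105,dz=.015));go(*hook(.38,.0105))
cv2.imwrite('pics/w4.png',r.capture('wrist'))"
```

```text
t 8.92 F [-0.7 -0.2 -1.3] M [-0.05  1.19  0.02] w 0.458
org [-7.49 -0.11 48.79] tilt 0.3809 roll -0.0019 yaw 0.0007
lip [-22.29  -0.11  49.43] heel [-28.27  -0.11  50.92] seat [-11.95  -0.09  59.93]
t 8.92 shift [-0.0001  0.0043  0.0167] turn [-0.0003 -0.0006  0.0002] dist mm 5.18 scale 1
t 8.92 shift [-0.0001  0.0229  0.0631] turn [-0.0003 -0.0006  0.0002] dist mm 20.15 scale 1
```

View pics/w4.png

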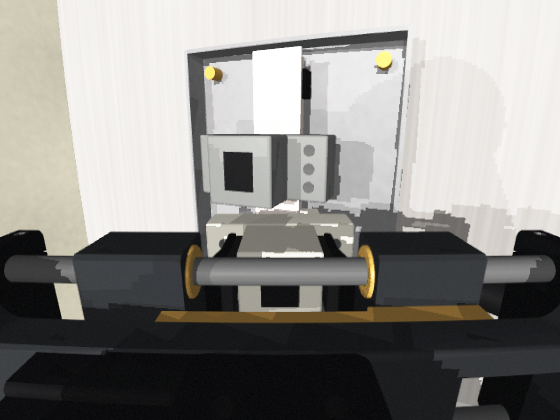

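```bash
python3 -m creep '[[0.3,0,0.005,0.014,0,-0.001,0],[0.3,0,0.01,0.028,0,-0.001,0],[0.3,0,0.015,0.042,0,-0.001,0],[0.3,0,0.019,0.053,0,-0.001,0],[0.3,0,0.023,0.063,0,-0.001,0]]' >/dev/null; python3 -c "
from h import *
rep();go(*hook(.38,.0105));go(*hook(.38,.00))"
```

```text
t 9.38 F [-6.  -0.6 13.4] M [-0.09  0.83 -0.05] w 0.46
org [-6.93 -0.09 27.36] tilt 0.3791 roll 0.0008 yaw 0.0005
lip [-21.73  -0.11  28.03] heel [-27.71  -0.11  29.53] seat [-11.38  -0.11  38.51]
t 9.38 shift [-0.0005 -0.0016 -0.0038] turn [0.0003 0.0003 0.0002] dist mm 1.26 scale 1
t 9.38 shift [-0.0005 -0.0366 -0.0039] turn [0.0003 0.0003 0.0002] dist mm 11.05 scale 1
```

```bash
python3 -m creep '[[0.3,0,-0.002,-0.002,0,0,0],[0.3,0,-0.002,-0.003,0,0,0]]' >/dev/null; python3 -c "
from h import *
rep();go(*hook(.38,.0105));go(*hook(.38,.00))"
```

```text
t 9.55 F [-0.4  0.1 -2.8] M [0.06 1.11 0.01] w 0.456
org [-6.78 -0.17 28.26] tilt 0.3787 roll 0.0007 yaw 0.0005
lip [-21.58  -0.18  28.93] heel [-27.55  -0.19  30.43] seat [-11.22  -0.18  39.41]
t 9.55 shift [-0.0007  0.     -0.0013] turn [0.0004 0.0003 0.0002] dist mm 0.44 scale 1
t 9.55 shift [-0.0007 -0.035  -0.0013] turn [0.0004 0.0003 0.0002] dist mm 10.5 scale 1
```

```bash
python3 -m creep '[[0.3,0,-0.006,-0.0008,0,0,0],[0.3,0,-0.012,-0.0008,0,0,0],[0.3,0,-0.018,-0.0008,0,0,0],[0.3,0,-0.022,-0.0008,0,0,0],[0.3,0,-0.026,-0.0008,0,0,0]]' >/dev/null; python3 -c "
from h import *
rep();go(*hook(.38,.00))"
```

```text
t 9.97 F [ 0.3 -0.5 -2.4] M [0.04 1.16 0.  ] w 0.456
org [ 0.7  -0.13 31.54] tilt 0.379 roll 0.0007 yaw 0.0005
lip [-14.1   -0.14  32.22] heel [-20.08  -0.15  33.71] seat [-3.74 -0.14 42.69]
t 9.97 shift [-0.0006 -0.0078 -0.0003] turn [0.0003 0.0003 0.0002] dist mm 2.35 scale 1
```

```bash
python3 -m creep '[[0.3,0,-0.002,0,0,0,0],[0.3,0,-0.004,0,0,0,0],[0.3,0,-0.006,0,0,0,0]]' >/dev/null; python3 -c "
from h import *
rep();go(*hook(.38,.00))"
```

```text
t 10.22 F [-0.3 -0.2 -1.6] M [-0.04  1.14  0.01] w 0.458
org [ 2.37 -0.1  32.19] tilt 0.379 roll 0.0007 yaw 0.0005
lip [-12.42  -0.12  32.87] heel [-18.4   -0.12  34.36] seat [-2.06 -0.12 43.34]
t 10.22 shift [-0.0005 -0.0018 -0.0004] turn [0.0003 0.0003 0.0002] dist mm 0.58 scale 1
```

```bash
python3 -m creep '[[0.3,0,-0.002,0,0,0,0],[0.3,0,-0.004,0,0,0,0]]' >/dev/null; python3 -c "
from h import *
rep();go(*hook(.38,.00))"
```

```text
t 10.38 F [-1.7  0.1 -2.6] M [0.1  1.41 0.08] w 0.456
org [ 3.33 -0.17 32.52] tilt 0.3785 roll 0.0006 yaw 0.0005
lip [-11.47  -0.18  33.2 ] heel [-17.45  -0.19  34.7 ] seat [-1.11 -0.18 43.67]
t 10.38 shift [-0.0007  0.0017 -0.0006] turn [0.0005 0.0003 0.0002] dist mm 0.57 scale 1
```

```bash
python3 -m creep '[[0.3,0,-0.002,0,0,0,0],[0.3,0,-0.004,0,0,0,0]]' >/dev/null; python3 -c "
from h import *
rep();go(*hook(.38,.00))"
```

```text
t 10.55 F [-2.5  1.2 -2.1] M [0.26 1.87 0.04] w 0.452
org [ 3.45 -0.36 32.36] tilt 0.3763 roll 0.0003 yaw 0.0002
lip [-11.34  -0.36  33.08] heel [-17.32  -0.36  34.59] seat [-0.96 -0.36 43.52]
t 10.55 shift [-0.0013  0.0023 -0.0012] turn [0.0012 0.0001 0.0001] dist mm 0.86 scale 1
```

Home: the slide is resisted at lip x = −11.3 mm. Next I plan the rock about the near edge.

```bash
cat >> h.py <<'E'
def rock(tilt,dx=.0005,delta=.0004,dz=0):
    return hook(tilt,0,zc=.012-delta-.003*np.cos(tilt),dx=dx,dz=dz)
E
python3 - <<'E'
from h import *
for t in(.379,.35,.32,.29,.26,.23):print(t);go(*rock(t))
E
```

```text
0.379
t 10.55 shift [-0.0013  0.0006  0.    ] turn [0.0009 0.0001 0.0001] dist mm 0.42 scale 1
0.35
t 10.55 shift [-0.0013 -0.0043  0.0018] turn [-0.0084  0.0001  0.0001] dist mm 1.46 scale 1
0.32
t 10.55 shift [-0.0013 -0.0094  0.0037] turn [-0.0179  0.0001  0.0001] dist mm 3.05 scale 1
0.29
t 10.55 shift [-0.0013 -0.0143  0.0058] turn [-0.0275  0.0001  0.0001] dist mm 4.65 scale 1
0.26
t 10.55 shift [-0.0013 -0.0192  0.0081] turn [-0.037   0.0001  0.0001] dist mm 6.27 scale 1
0.23
t 10.55 shift [-0.0013 -0.024   0.0105] turn [-0.0466  0.0001  0.0001] dist mm 7.88 scale 1
```

```bash
python3 -m creep '[[0.3,-0.001,-0.002,0.001,-0.004,0,0],[0.3,-0.001,-0.0043,0.0018,-0.0084,0,0],[0.3,-0.001,-0.007,0.0028,-0.013,0,0],[0.3,-0.001,-0.0094,0.0037,-0.0179,0,0]]' >/dev/null; python3 - <<'E'
from h import *
rep()
for t in(.32,.29,.26,.23):print(t);go(*rock(t))
E
```

```text
t 10.88 F [-0.8  0.3 -2.5] M [-0.06  1.11 -0.02] w 0.46
org [ 3.210e+00 -2.000e-02  3.113e+01] tilt 0.3192 roll 0.0004 yaw 0.0001
lip [-1.152e+01 -2.000e-02  3.268e+01] heel [-1.740e+01 -3.000e-02  3.453e+01] seat [-5.600e-01 -3.000e-02  4.252e+01]
0.32
t 10.88 shift [-0.0002 -0.0003 -0.0002] turn [0.0003 0.0002 0.    ] dist mm 0.1 scale 1
0.29
t 10.88 shift [-0.0002 -0.0053  0.0017] turn [-0.0093  0.0002  0.    ] dist mm 1.68 scale 1
0.26
t 10.88 shift [-0.0002 -0.0103  0.0037] turn [-0.0188  0.0002  0.    ] dist mm 3.29 scale 1
0.23
t 10.88 shift [-0.0002 -0.0153  0.0058] turn [-0.0284  0.0002  0.    ] dist mm 4.91 scale 1
```

Tracking well and free of contact.

```bash
python3 -m creep '[[0.3,0,-0.0025,0.001,-0.0047,0,0],[0.3,0,-0.0053,0.0017,-0.0093,0,0],[0.3,0,-0.008,0.0027,-0.014,0,0],[0.3,0,-0.0103,0.0037,-0.0188,0,0]]' >/dev/null; python3 - <<'E'
from h import *
rep()
for t in(.26,.23,.2,.17):print(t);go(*rock(t))
E
```

```text
t 11.22 F [-0.1 -0.2 -1.5] M [-0.02  0.95  0.02] w 0.459
org [3.030e+00 1.000e-02 2.992e+01] tilt 0.2592 roll 0.0006 yaw -0.0
lip [-1.158e+01  1.000e-02  3.236e+01] heel [-1.734e+01  1.000e-02  3.455e+01] seat [-0.05  0.   41.52]
0.26
t 11.22 shift [-0.0001 -0.0002 -0.0003] turn [ 0.0002  0.0002 -0.    ] dist mm 0.13 scale 1
0.23
t 11.22 shift [-0.0001 -0.0053  0.0015] turn [-0.0093  0.0002 -0.    ] dist mm 1.66 scale 1
0.2
t 11.22 shift [-0.0001 -0.0103  0.0035] turn [-0.0189  0.0002 -0.    ] dist mm 3.27 scale 1
0.17
t 11.22 shift [-0.0001 -0.0153  0.0057] turn [-0.0284  0.0002  0.    ] dist mm 4.89 scale 1
```

```bash
python3 -m creep '[[0.3,0,-0.0025,0.0007,-0.0047,0,0],[0.3,0,-0.0053,0.0015,-0.0093,0,0],[0.3,0,-0.008,0.0025,-0.014,0,0],[0.3,0,-0.0103,0.0035,-0.0189,0,0]]' >/dev/null; python3 - <<'E'
from h import *
rep()
for t in(.2,.17,.14,.11):print(t);go(*rock(t))
E
```

```text
t 11.55 F [-0.2  0.3 -1.5] M [-0.03  0.8  -0.03] w 0.456
org [2.750e+00 1.000e-02 2.872e+01] tilt 0.199 roll 0.0008 yaw -0.0001
lip [-1.169e+01  1.000e-02  3.204e+01] heel [-17.3    0.    34.58] seat [ 0.38  0.   40.49]
0.2
t 11.55 shift [-0.0001 -0.0002 -0.0005] turn [ 0.0003  0.0003 -0.    ] dist mm 0.16 scale 1
0.17
t 11.55 shift [-0.0001 -0.0053  0.0014] turn [-0.0092  0.0003 -0.    ] dist mm 1.65 scale 1
0.14
t 11.55 shift [-0.0001 -0.0103  0.0034] turn [-0.0188  0.0003 -0.    ] dist mm 3.27 scale 1
0.11
t 11.55 shift [-0.0001 -0.0153  0.0056] turn [-0.0283  0.0003 -0.    ] dist mm 4.89 scale 1
```

```bash
python3 -m creep '[[0.3,0,-0.0025,0.0007,-0.0047,0,0],[0.3,0,-0.0053,0.0014,-0.0092,0,0],[0.3,0,-0.0078,0.0024,-0.014,0,0]]' >/dev/null; python3 - <<'E'
from h import *
rep()
for t in(.14,.12,.1):print(t);go(*rock(t))
E
```

```text
t 11.8 F [-3.2 -0.1  2.1] M [0.04 1.14 0.02] w 0.456
org [ 2.490e+00 -1.000e-02  2.856e+01] tilt 0.1541 roll 0.0008 yaw 0.0
lip [-1.179e+01 -1.000e-02  3.252e+01] heel [-1.728e+01 -1.000e-02  3.531e+01] seat [ 6.400e-01 -2.000e-02  4.042e+01]
0.14
t 11.8 shift [-0.0002 -0.0025  0.0028] turn [-0.0045  0.0002  0.    ] dist mm 1.12 scale 1
0.12
t 11.8 shift [-0.0002 -0.0059  0.004 ] turn [-0.0109  0.0002  0.    ] dist mm 2.14 scale 1
0.1
t 11.8 shift [-0.0002 -0.0092  0.0054] turn [-0.0172  0.0002  0.    ] dist mm 3.21 scale 1
```

```bash
python3 -m creep '[[0.3,0,-0.002,0.002,-0.004,0,0],[0.3,0,-0.004,0.0034,-0.0075,0,0],[0.3,0,-0.0059,0.004,-0.0109,0,0]]' >/dev/null; python3 - <<'E'
from h import *
rep()
for t in(.12,.1,.08,.06):print(t);go(*rock(t))
E
```

```text
t 12.05 F [-4.4  0.9  4.2] M [0.14 1.43 0.04] w 0.456
org [ 2.27 -0.03 27.95] tilt 0.1189 roll 0.0007 yaw 0.0001
lip [-11.86  -0.04  32.4 ] heel [-17.25  -0.04  35.39] seat [ 0.85 -0.04 39.86]
0.12
t 12.05 shift [-0.0002  0.      0.002 ] turn [0.0004 0.0002 0.    ] dist mm 0.61 scale 1
0.1
t 12.05 shift [-0.0002 -0.0034  0.0033] turn [-0.006   0.0002  0.    ] dist mm 1.41 scale 1
0.08
t 12.05 shift [-0.0002 -0.0067  0.0046] turn [-0.0124  0.0002  0.    ] dist mm 2.44 scale 1
0.06
t 12.05 shift [-0.0002 -0.0101  0.006 ] turn [-0.0187  0.0002  0.    ] dist mm 3.51 scale 1
```

```bash
python3 -m creep '[[0.3,0,-0.002,0.003,-0.004,0,0],[0.3,0,-0.0045,0.0045,-0.008,0,0],[0.3,0,-0.0067,0.006,-0.0124,0,0]]' >/dev/null; python3 - <<'E'
from h import *
rep()
for t in(.08,.06,.04,.02):print(t);go(*rock(t))
E
```

```text
t 12.3 F [-3.3 -0.2  3.4] M [0.08 1.33 0.  ] w 0.455
org [ 2.11 -0.09 26.47] tilt 0.0788 roll 0.0006 yaw 0.0002
lip [-11.83  -0.09  31.48] heel [-17.1   -0.1   34.68] seat [ 1.16 -0.1  38.43]
0.08
t 12.3 shift [-0.0004  0.0001 -0.0004] turn [0.0004 0.0002 0.0001] dist mm 0.18 scale 1
0.06
t 12.3 shift [-0.0004 -0.0033  0.0008] turn [-0.006   0.0002  0.0001] dist mm 1.02 scale 1
0.04
t 12.3 shift [-0.0004 -0.0066  0.0021] turn [-0.0124  0.0002  0.0001] dist mm 2.1 scale 1
0.02
t 12.3 shift [-0.0004 -0.01    0.0035] turn [-0.0187  0.0002  0.0001] dist mm 3.18 scale 1
```

```bash
python3 -m creep '[[0.3,0,-0.002,0.001,-0.004,0,0],[0.3,0,-0.0045,0.002,-0.0085,0,0],[0.3,0,-0.0066,0.0035,-0.0124,0,0]]' >/dev/null; python3 - <<'E'
from h import *
rep()
for t in(.04,.02,.0):print(t);go(*rock(t))
E
```

```text
t 12.55 F [-3.6 -0.8  3.7] M [0.14 1.37 0.01] w 0.461
org [ 1.78 -0.12 25.43] tilt 0.0381 roll 0.0004 yaw 0.0004
lip [-11.94  -0.12  31.01] heel [-17.08  -0.13  34.42] seat [ 1.32 -0.12 37.42]
0.04
t 12.55 shift [-0.0005  0.0002 -0.0014] turn [0.0006 0.0001 0.0001] dist mm 0.44 scale 1
0.02
t 12.55 shift [-0.0005 -0.0032 -0.0001] turn [-0.0058  0.0001  0.0001] dist mm 0.98 scale 1
0.0
t 12.55 shift [-0.0005 -0.0066  0.0012] turn [-0.0121  0.0001  0.0001] dist mm 2.02 scale 1
```

```bash
python3 -m creep '[[0.3,0,-0.002,0.001,-0.004,0,0],[0.3,0,-0.0045,0.002,-0.0085,0,0],[0.3,0,-0.006,0.003,-0.0121,0,0]]' >/dev/null; python3 - <<'E'
from h import *
rep()
for t in(.02,.0,-.015):print(t);go(*rock(t))
E
```

```text
t 12.8 F [-3.6  0.6  5.8] M [0.15 1.49 0.01] w 0.456
org [ 1.28 -0.15 24.62] tilt -0.0016 roll 0.0003 yaw 0.0005
lip [-12.21  -0.16  30.74] heel [-17.21  -0.16  34.35] seat [ 1.3  -0.15 36.62]
0.02
t 12.8 shift [-0.0005  0.003  -0.0028] turn [0.0069 0.0001 0.0001] dist mm 1.24 scale 1
0.0
t 12.8 shift [-0.0005 -0.0004 -0.0016] turn [0.0005 0.0001 0.0001] dist mm 0.52 scale 1
-0.015
t 12.8 shift [-0.0005 -0.003  -0.0007] turn [-0.0043  0.0001  0.0001] dist mm 0.92 scale 1
```

```bash
python3 -m creep '[[0.3,0,-0.001,0.002,-0.004,0,0],[0.3,0,-0.002,0.004,-0.008,0,0]]' >/dev/null; python3 - <<'E'
from h import *
rep();print(r.sense()['ee_rot'].round(3).tolist())
cv2.imwrite('pics/w5.png',r.capture('wrist'));im=r.capture('scene');cv2.imwrite('pics/s5.png',cv2.resize(im[190:330,200:390],None,fx=4,fy=4,interpolation=2))
E
```

```text
t 12.97 F [-5.9  0.4 10. ] M [ 0.35  1.77 -0.01] w 0.457
org [ 0.99 -0.21 24.9 ] tilt -0.0266 roll -0.0002 yaw 0.0012
lip [-12.35  -0.22  31.36] heel [-17.25  -0.23  35.09] seat [ 1.3  -0.21 36.9 ]
[[0.013, -1.0, -0.027], [-1.0, -0.013, -0.001], [0.0, 0.027, -1.0]]
```

View pics/w5.png

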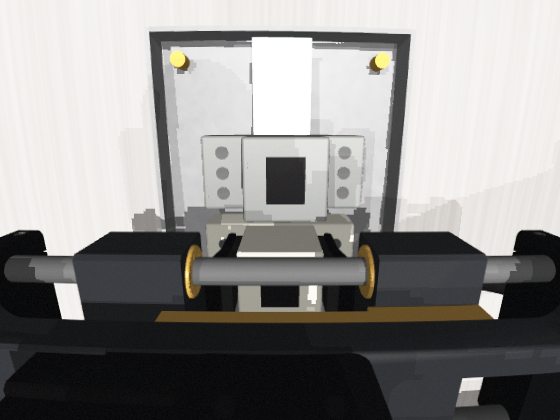

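View pics/s5.png

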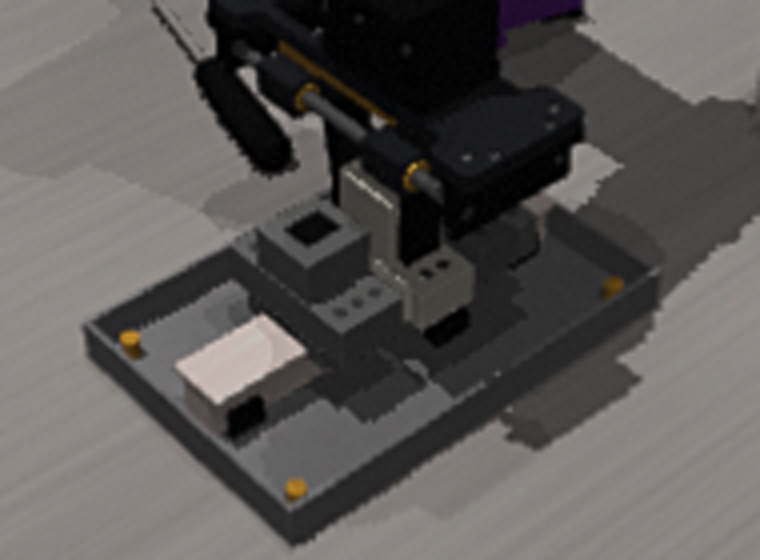

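```bash
python3 -m creep '[[0.3,0,0.001,0.002,0,0,0],[0.3,0,0.001,0.004,-0.001,0,0]]' >/dev/null; python3 - <<'E'
from h import *
rep()
E
```

```text
t 13.23 F [-5.3  1.4 10.8] M [ 0.4   1.64 -0.02] w 0.457
org [ 1.   -0.22 24.95] tilt -0.029 roll -0.0004 yaw 0.0015
lip [-12.32  -0.24  31.44] heel [-17.21  -0.25  35.18] seat [ 1.35 -0.22 36.94]
```

```bash
python3 - <<'E'
from h import *
im=r.capture('scene');cv2.imwrite('pics/s6.png',im)
B=Rot.from_euler('z',YAW).as_matrix()
def w(p):return (B@np.array(p).T).T+[*BAY,0]
z=8;x0,y0=255,215
big=cv2.resize(im[y0:y0+70,x0:x0+95],None,fx=z,fy=z,interpolation=2)
h=H+.024
def draw(pts,col):
    q=((proj('scene',w(np.array(pts)))-[x0,y0]+.5)*z).round().astype(int);cv2.polylines(big,[q.reshape(-1,1,2)],True,col,1)
for yc,hw in((-.046,.02),(.046,.02)):
    draw([[.02,yc-hw,h],[.044,yc-hw,h],[.044,yc+hw,h],[.02,yc+hw,h]],(0,255,0))
    draw([[.044,yc-hw,h-.024],[.044,yc-hw,h],[.044,yc+hw,h],[.044,yc+hw,h-.024]],(0,255,0))
for t,c in((0,(0,0,255)),(.05,(255,128,0))):
    M=Rot.from_euler('y',-t).as_matrix();P=np.array([[.02,-.018,.024],[.044,-.018,.024],[.044,.018,.024],[.02,.018,.024]])
    P=(P+[.0185,0,0])@M.T+[-.0175,0,H];draw(P,c)
cv2.imwrite('pics/s6o.png',big)
E
```

```text
(no output)
```

View pics/s6o.png

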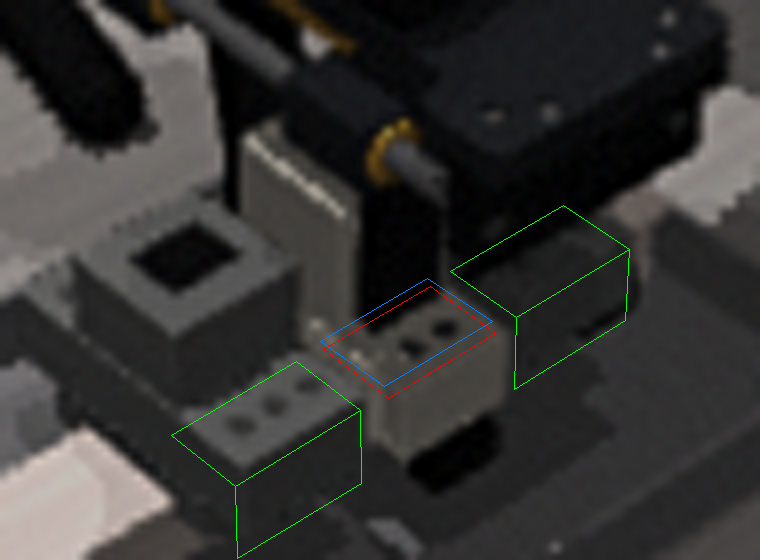

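```bash
python3 - <<'E'
import cv2,numpy as np
im=cv2.imread('pics/s6.png')[240:285,270:330]
b=cv2.resize(im,None,fx=12,fy=12,interpolation=cv2.INTER_CUBIC)
b=(np.clip(b/150.,0,1)**.6*255).astype(np.uint8)
cv2.imwrite('pics/s6z.png',b)
E
```

```text
(no output)
```

View pics/s6z.png

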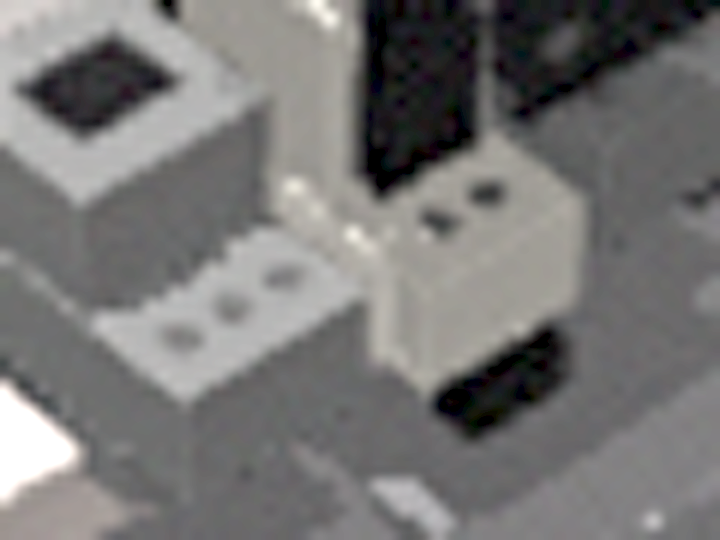

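The loose module's far-end top edge (425,282)–(582,205) isn't above its neighbour's edge line, so the far end looks fully down. A gentle pull test will check the latch.

```bash
python3 -m creep '[[0.3,0,0,-0.001,0.004,0,0],[0.3,0,0.001,-0.003,0.009,0,0]]' >/dev/null; python3 - <<'E'
from h import *
rep()
E
python3 -m creep '[[0.3,0,0,-0.002,0.003,0,0],[0.3,0,0.0015,-0.003,0.006,0,0]]' >/dev/null; python3 - <<'E'
from h import *
rep()
E
```

```text
t 13.45 F [-4.2  0.2 -0.2] M [-0.02  1.57 -0.03] w 0.457
org [ 1.35 -0.21 24.73] tilt -0.0034 roll -0.0003 yaw 0.0009
lip [-12.13  -0.22  30.88] heel [-17.12  -0.22  34.5 ] seat [ 1.39 -0.21 36.73]
t 13.62 F [-2.3 -0.1 -0.2] M [ 0.05  1.19 -0.01] w 0.454
org [ 1.51 -0.2  24.89] tilt 0.0151 roll -0.0001 yaw 0.0007
lip [-12.08  -0.21  30.78] heel [-17.14  -0.21  34.31] seat [ 1.33 -0.2  36.89]
```

```bash
python3 -m creep '[[0.3,0,0.001,-0.003,0.004,0,0],[0.3,0,0.002,-0.006,0.008,0,0]]' >/dev/null; python3 - <<'E'
from h import *
rep()
E
```

```text
t 13.78 F [-0.9 -0.9 -7.3] M [-0.22  0.73  0.  ] w 0.456
org [ 1.78 -0.17 25.32] tilt 0.0399 roll 0.0002 yaw 0.0002
lip [-11.96  -0.17  30.88] heel [-17.1   -0.17  34.27] seat [ 1.3  -0.17 37.31]
```

It holds against the pull (Fz −7 N), so it seems latched. I'll press back to flat, then release.

```bash
python3 -m creep '[[0.3,0,-0.002,0.003,-0.006,0,0],[0.3,0,-0.003,0.005,-0.013,0,0],[0.3,0,-0.003,0.006,-0.016,0,0]]' >/dev/null; python3 - <<'E'
from h import *
rep()
E
```

```text
t 14.03 F [-3.   0.6  5.7] M [0.13 0.93 0.01] w 0.456
org [ 1.18 -0.21 24.68] tilt -0.0091 roll -0.0002 yaw 0.001
lip [-12.26  -0.22  30.9 ] heel [-17.23  -0.23  34.55] seat [ 1.29 -0.21 36.68]
```

```bash
python3 -m creep '[[0.55,0,0,0,0,0,0],[0.6,0,0,0,0.002,0,0],[0.6,0,0,0,0.003,0,0]]'; python3 - <<'E'
from h import *
rep()
im=r.capture('scene')[240:285,270:330]
b=cv2.resize(im,None,fx=12,fy=12,interpolation=cv2.INTER_CUBIC)
b=(np.clip(b/150.,0,1)**.6*255).astype(np.uint8)
cv2.imwrite('pics/s7z.png',b)
E
```

```text
time_s: 14.28
tcp_pos: [0.6727, -0.0464, 0.0847]
ee_rot: [[0.013, -1.0, 0.004], [-1.0, -0.013, 0.0], [-0.0, -0.004, -1.0]]
wrist_force: [-0.2, 0.9, -0.3]
gripper_width: 0.572
t 14.28 F [-0.2  0.9 -0.3] M [ 0.    0.09 -0.02] w 0.572
org [ 3.07 -0.05 24.96] tilt 0.0037 roll 0.0 yaw 0.0011
lip [-10.45  -0.07  31.01] heel [-15.47  -0.07  34.59] seat [ 3.02 -0.06 36.96]
```

View pics/s7z.png

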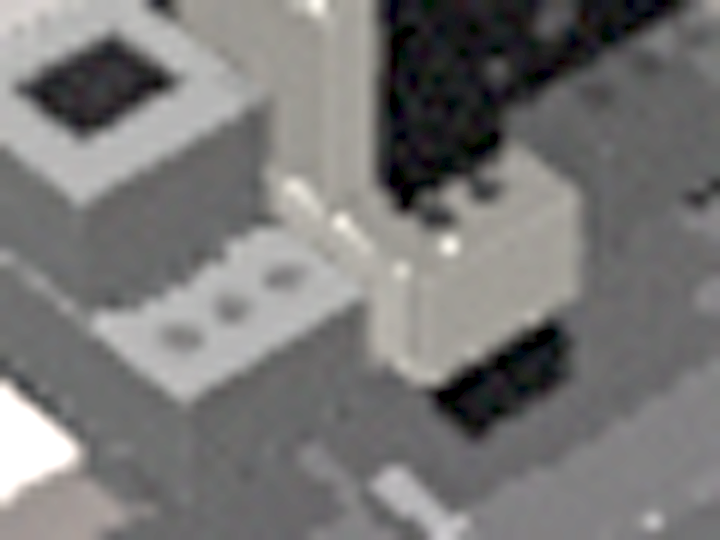

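```bash
python3 -m creep '[[0.65,0,0.002,-0.02,0,0,0],[0.65,0,0.002,-0.08,0,0,0],[0.65,0,0.002,-0.18,0,0,0],[0.65,0,0.002,-0.3,0,0,0],[0.65,0,0.002,-0.4,0,0,0]]'; python3 -m creep '[[0.65,-0.13,0.006,-0.08,0,0,0],[0.65,-0.23,0.006,-0.12,0,0,0],[0.65,-0.23,0.006,-0.12,0,0,0],[0.65,-0.23,0.006,-0.12,0,0,0]]'; python3 - <<'E'
from h import *
s=r.sense();im=r.capture('wrist');cv2.imwrite('pics/w8.png',im);np.savez('w8.npz',p=s['tcp_pos'],R=s['ee_rot'])
cv2.imwrite('pics/s8.png',r.capture('scene'));cv2.imwrite('pics/t8.png',r.capture('top'))
im=cv2.imread('pics/s8.png')[235:290,265:340]
b=cv2.resize(im,None,fx=10,fy=10,interpolation=cv2.INTER_CUBIC);cv2.imwrite('pics/s8z.png',(np.clip(b/150.,0,1)**.6*255).astype(np.uint8))
E
```

```text
time_s: 14.75
tcp_pos: [0.6718, -0.0466, 0.2074]
ee_rot: [[0.013, -1.0, 0.005], [-1.0, -0.013, -0.0], [0.0, -0.005, -1.0]]
wrist_force: [0.8, -0.7, 0.3]
gripper_width: 0.645
time_s: 15.08
tcp_pos: [0.6694, 0.0242, 0.2454]
ee_rot: [[0.016, -1.0, 0.009], [-1.0, -0.016, 0.001], [-0.001, -0.009, -1.0]]
wrist_force: [-0.1, -0.1, -1.5]
gripper_width: 0.651
```

View pics/w8.png

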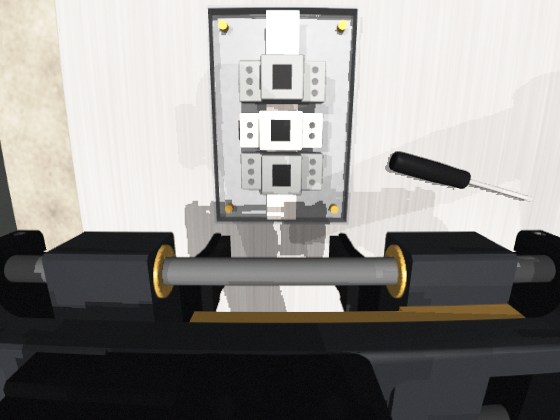

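View pics/s8z.png

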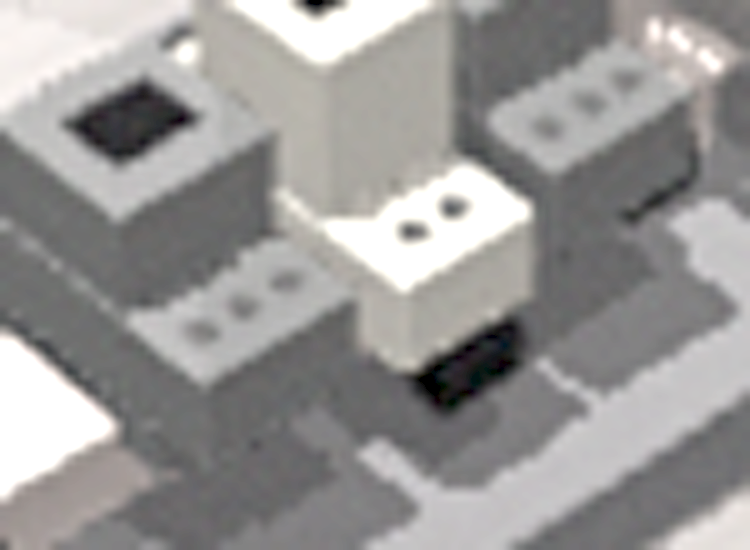

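```bash
python3 - <<'E'
import cv2,numpy as np
im=cv2.imread('pics/w8.png')[100:160,230:335]
b=cv2.resize(im,None,fx=7,fy=7,interpolation=cv2.INTER_CUBIC);cv2.imwrite('pics/w8z.png',(np.clip((b-90)/165.,0,1)**1.5*255).astype(np.uint8))
E
```

```text
(no output)
```

View pics/w8z.png

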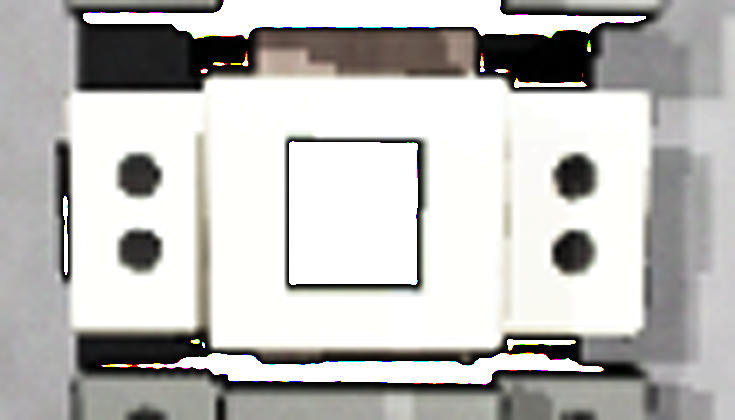

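```bash
python3 - <<'E'
from h import *
from scipy.optimize import least_squares
d=np.load('w8.npz');s={'tcp_pos':d['p'],'ee_rot':d['R']}
f=lambda a,b:(230+(a+.5)/7-.5,100+(b+.5)/7-.5)
obs=np.array([f(72,94),f(74,332),f(648,95),f(643,332),f(210,77),f(507,80),f(211,350),f(502,348)])
loc=np.array([[.044,-.018,.036],[.044,.018,.036],[-.044,-.018,.036],[-.044,.018,.036],[.02,-.018,.078],[-.02,-.018,.078],[.02,.018,.078],[-.02,.018,.078]])
B=Rot.from_euler('z',YAW).as_matrix()
def pose(v):
    M=B@Rot.from_euler('z',v[2]).as_matrix()@Rot.from_euler('y',-v[3]).as_matrix()
    return M,B@[v[0],v[1],v[4]]+[*BAY,0]
def res(v):
    M,t=pose(v);return (proj('wrist',loc@M.T+t,s)-obs).ravel()
o=least_squares(res,[0,0,0,0,.025],x_scale=.01);J=o.jac;sg=np.sqrt(np.diag(np.linalg.inv(J.T@J)))*.5
print('bx,by,yaw,tilt,z',o.x.round(4),'sig',sg.round(4));print(o.fun.reshape(-1,2).round(1).tolist())
M,t=pose(o.x)
for x in(.044,.0485,.051,.0535):
  for z in(.0,.01):
    q=proj('wrist',M@[x,-.0,z]+t,s)[0];print(x,z,((q[0]-230+.5)*7-.5).round(1))
E
```

```text
bx,by,yaw,tilt,z [0.0009 0.003  0.0023 0.0001 0.019 ] sig [0.0005 0.0002 0.0047 0.0077 0.0015]
[[-0.1, -0.0], [0.5, 0.0], [-0.0, -0.0], [-0.4, 0.2], [-0.3, -0.0], [0.1, -0.4], [0.0, -0.1], [0.2, 0.3]]
0.044 0.0 102.8
0.044 0.01 95.5
0.0485 0.0 76.6
0.0485 0.01 68.6
0.051 0.0 62.1
0.051 0.01 53.6
0.0535 0.0 47.5
0.0535 0.01 38.7
```

```bash
python3 - <<'E'
from h import *
# w1: TCP at (0.4783,.3099,.2389), rot as read then; module (0.4769,.3060), yaw .0085
R=np.array([[.005,-1,0],[-1,-.005,.001],[-.001,0,-1]]);s={'tcp_pos':np.array([.4783,.3099,.2389]),'ee_rot':R}
M=Rot.from_euler('z',.0085).as_matrix();t=np.array([.4769,.3060,0])
for x,z in((.044,.036),(.0485,0),(.0485,.01),(.051,0),(.051,.01)):
    q=proj('wrist',M@[x,0,z]+t,s)[0];print(x,z,((q[0]-225+.5)*7-.5).round(1))
for f,x0,y0,n in(('w1',225,155,'w1'),('w8',230,100,'w8')):
    im=cv2.cvtColor(cv2.imread(f'pics/{f}.png'),6)
    for row in ((184,188) if f=='w1' else (128,132)):print(n,row,im[row,x0+4:x0+26])
# step-away check: jar,pan,driver in top
a=cv2.imread('pics/top0.png').astype(int);b=cv2.imread('pics/t8.png').astype(int)
E
```

```text
0.044 0.036 128.9
0.0485 0 127.3
0.0485 0.01 120.8
0.051 0 113.7
0.051 0.01 106.8
w1 184 [242 245 244 241 240 241 241 242 243 240 239 240  65 219 255 255 255 255
 255 248 146 147]
w1 188 [242 245 244 241 240 241 242 241 244 241 238 239  74 129 255 255 255 255
 255 255 255 254]
w8 128 [218 218 218 220 154  76 253 255 255 255 255 255 255 255 252 243 241 255
 255 255 255 255]
w8 132 [219 221 222 218 185  79 251 255 255 255 255 255 255 255 254 237 249 254
 255 255 255 255]
```

View pics/t8.png

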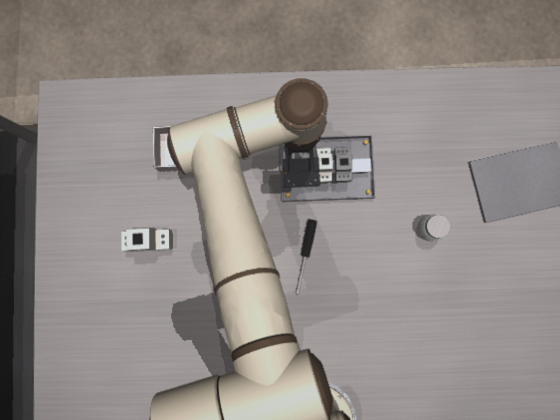

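The foot's visible edge sits the same amount beyond the prediction as it did at rest: 8.6 px in the enlarged crop, against 9 px before. With the fitted tilt at about 0, the foot has clicked in. The screwdriver, jar and pan look undisturbed, so I'm handing in.

```bash
python3 -c "
from station import r
print(r.finish_job(), r.sense()['time_s'])"
```

```text
the job is handed in; nothing more can be done
the job is handed in; nothing more can be done
```

The small off-white relay module is fitted in the empty bay, released and handed in at about 15 s, and my last checks all point to it being clicked in. No verdict was reported.

**What I did:** I gripped it by the nose and felt for the rail top at about 36.7 mm by touching the lip down on it. I then hooked the lip at a tilt of 0.38 rad and slid it home until it resisted, with lip_tip at about x = −11.3 mm. Finally I rocked it flat and let go. The highest net force I read at the wrist was about 17 N; the contact force itself wasn't measured.

**Last checks:**
- **Fit in the bay:** the wrist picture gave a tilt of 0.000 ± 0.008 rad and yaw of 0.002 rad. It sits 0.9 mm off centre across the rail and 3 mm along it.
- **Click:** the foot edge shows in the same place as at rest, and before release the module held against a gentle pull. I did not notice a clear click in the force readings.
- **Jar, screwdriver and pan:** the jar and screwdriver look unmoved in the last top picture. The arm covers part of the pan in that view, but I stayed clear of it.

**Readings that disagreed:** vision put the rail top at about 39.6 mm before the touch, about 3 mm above what I felt. The final picture fit put the module about 6 mm lower than the arm's own position did, and I put this down to calibration. I relied on touch for the height both times.

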